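# Set up the bench mirror behind the pot

### The arm

A 6-joint arm with a two-finger parallel gripper is mounted at the origin on a cart in front of the work surface, level with it; the furniture and walls round the work are solid. World frame = base frame: x ahead of the robot, y to its left, z up, the work surface at z = 0. Lengths are in m, angles in rad, forces in N, time in s.
With the tool pointing down it reaches from about 0.3 to 0.95 m from the base axis. Payload 3.1 kg.
Tool frame: the origin (TCP) lies at the very end of the fingers, on their centre line; the grasp point (between the pads) lies 19 mm behind it (ctrl.tcp_to_grasp is the z of the grasp point in the tool frame, in m); z points along the fingers, y is the line along which they close (so a half turn about z gives the same grasp; the last joint's range is limited). The gripper opens to 85 mm and grips with 20 to 120 N. Pads are 22 mm wide; open, the fingers measure 114 mm over their backs; the gripper's body (76 mm by 85 mm) begins 54 mm behind the grasp point. The pads swing forward as they close: fully open they stand 13 mm farther back than shut.
Start: joints at [1.152, 0.308, 1.634, -0, 1.2, -0.07], TCP at [0.214, 0.587, 0.231] pointing down, gripper open.
Joint ranges: [-3.06, 3.06], [-0.79, 1.96], [0.05, 2.63], [-1.19, 4.34], [0.05, 2.64], [-2.94, 2.94]. Speed limits (rad/s): [2.79, 2.79, 3.14, 3.14, 3.14, 3.14].

### API

Orientations are given as a unit quaternion [x, y, z, w].
In Python, from cell import telemetry, cams, ctrl gives the robot as it stands.
- The arm moves only by the tool jog_arm, never from a script. Its argument "deltas" is a list of rows, each a list of 3 entries, a list of its own where there are three numbers: the shift along the tool's x, y, z scaled (see below), then the turn, a rotation vector about the tool's x, y, z scaled (see below), then the opening in per cent of the stroke, from 0 (shut) to 100 (fully open). In form: [[[x, y, z], [wx, wy, wz], jaw], ...]. A call has exactly 10 rows; each row shifts and turns the commanded pose from where the row before left it, along the tool's axes as they then stand; what a row does not reach is not made up. The controller multiplies each number of a shift by 0.4 m and each number of a turn by 0.08 rad. A row lasts 1/12 s, in which the tool goes at most 41.7 mm and 7.16 degrees, less where a joint would pass 70% of its speed; a pose out of reach is approached as far as the arm can. A call with a number of a shift or a turn outside -1 to 1 is refused whole. A call with a gripper value outside its range is refused whole. The fingers move at their own pace and stop on an object; "force" is the grip in N (left out, the last holds). Time passes only in rows, so rows that do not move let the fingers close, or fill a call up. It gives the time, the measured TCP pose, the force, the opening and the grip force at its end, in the units of the state.
- telemetry.get_state(): the state, without advancing time (a new reading comes with each control period).
- cams.camera(name): name is "side" or "top"; returns the picture (420x560x3 uint8, red, green, blue); there is no depth.
- cams.camera_info(name): a dict with "fx", "fy", "cx", "cy" (pixels), "R" (3x3) and "t" (3): a world point X has camera coordinates R X + t. Camera axes: x right, y down, z forward; pixel columns grow to the right and rows downward; lengths in m; the calibration is good to about 2 mm. A picture is of the moment at which its call begins. camera_info takes no time and is no camera call.
- ctrl.hand_in(): hands the job in; it is judged then, once.
The state is a dict: "time_s": time; "joints": joint angles; "qd": joint speeds; "joint_torque": joint torques, N m; "tool_pos": TCP position; "eef_rot": TCP orientation; "ft_force": force on the tool from outside, world axes, zero at the start; "moment": the same for the moment, N m; "finger_gap": finger opening in m; "grip_force": force on a finger pad.
Only numpy, scipy, OpenCV 4.12 (cv2) and the standard library are available. Lean on these libraries where they do the work, as an engineer would, in place of code of your own. Each camera call takes 0.05 s, during which the arm holds its last target. There are 200 camera calls.

### The job

The pot is about to be painted and the painter wants to see its far side. Fold the mirror's wooden leg out as far as it goes, then stand the mirror up on its two feet and that leg close behind the pot (about 9 cm from the pot's middle to the mirror's feet, on the side away from the robot), its glass facing the pot and its middle in line with it. Set it down gently, because it is glass, and leave the pot and everything else where they are.

Things in the scene. Friction and masses are not known exactly. Their poses are not given: they have to be found in the camera images.
- mirror_centre (a point): Framed bench mirror, about 0.37 kg in all: board 150 x 120 x 16 mm. Starts lying glass down, back up. Point: the board's middle, 10 mm above the table while lying. Axes: +x down the mirror from its carrying bail to its feet, y across its width, +z out of its back (glass faces -z). Board spans x +-75, y +-60, z +-8 mm; 2 mm bumpers under the glass side
- bail_grip (a point): Middle of the wooden roller (58 mm long, 18 mm thick, its axis along the mirror's y) on the wire carrying bail at the mirror's top; it starts 18 to 40 mm above the table. The bail swings on two eyes at the frame's top edge, 55 mm from the roller, and the roller spins on the wire, so the lifted mirror hangs about upright, within 0.15 rad. Axes: of the bail
- bail_pins (a point): Middle of the line through the bail's two eyes, 81 mm from the board's middle along -x (6 mm past the top edge); 155 mm from mirror_foot. The bail's wires are 84 mm apart here. A slight friction keeps the bail where it is left. Axes as mirror_centre
- mirror_foot (a point): Middle between the two rubber feet on the mirror's lower edge, 74 mm from the board's middle along +x. Feet: 7 mm radius round the line through this point along y, so it is 7 mm above the table when they bear. Axes as mirror_centre
- leg_hinge (a point): On the pin of the leg's hinge on the mirror's back: 52 mm from the board's middle along -x, 18 mm out of it along +z (28 mm above the table while lying). Axes turn with the leg: +x along the leg to its tip, +z out of its outer face
- leg_tip (a point): Centre of the rubber tip (5 mm radius, along y) of the folding leg, 123 mm from the hinge pin. Leg: flat wooden strip 26 mm wide, 10 mm thick; folded it lies along the mirror's back, 5 mm clear of it, mid-plane 28 mm above the table. Axes as leg_hinge
- leg (a joint): Opening of the leg about its pin (along the mirror's width), rad: 0 folded flat, grows as the tip swings away from the back, solid stop at 0.60. Stiff hinge (0.1 N m): it stays where left. Standing on feet and fully opened leg, the mirror leans back 0.30 rad: bail eyes 155 mm above the table, 46 mm behind the feet; leg tip 90 mm behind them
- pot: Pinched clay cup being decorated, loose: 72 mm wide, 64 mm high, open above. Origin: centre of its underside; axes along the world's
- jar_a: Bystander: screw-lid glaze jar with a dark lid, 62 mm wide, 77 mm high. Origin: centre of its underside
- jar_b: Bystander: screw-lid glaze jar with a red lid, 56 mm wide, 70 mm high. Origin: centre of its underside
- the_brush: Bystander: glaze brush lying to the right at the table's front, 180 mm long, 13 mm thick. Origin: under its middle
- stamp: Bystander: plaster stamp standing to the left, 31 mm wide, 53 mm high. Origin: centre of its underside
- work_table: The potter's bench, fixed; its top is the plane z = 0

How it is judged:
By the outcome, as a careful person would: the job done as asked, in the order asked, and still so for the second after the job is handed in, with the robot touching nothing.
It also fails if it takes over 66 s, if anything falls off the work surface, if the arm or the gripper's body presses on something with over 40 N, if the wrist force passes 120 N, or if a joint passes its speed limit or range.

## Working session

There is one attempt and no reset: what is moved stays moved. The work goes in short steps, Python scripts to look and compute and a tool call to move; the robot and the scene stay as the last step left them, time stands still between calls to the robot, and variables do not carry over. Pictures are saved under pics/ and viewed, at most 10 in all, crops included, and the job is handed in when it is done.

Besides the shell and the picture viewer there is one more tool, called after "Request:" as name([rows], argument=value, ...), one row to a line, values as JSON. jog_arm: Moves the arm, as the interface text tells. Its arguments: {"type":"object","properties":{"deltas":{"type":"array"},"force":{"type":"number"}},"required":["deltas"]}

```bash
ls; mkdir -p pics; python3 - <<'E'
from cell import telemetry, cams, ctrl
import cv2
s=telemetry.get_state(); print(s, ctrl.tcp_to_grasp)
for n in("top","side"):
    cv2.imwrite(f"pics/{n}0.png",cams.camera(n)[:,:,::-1]); print(cams.camera_info(n))
E
```

```text
pics
{'time_s': 0.0, 'joints': array([ 1.15231576e+00,  3.09004127e-01,  1.63521186e+00, -1.20767579e-05,
        1.19970216e+00, -6.96987075e-02]), 'qd': array([ 0.00098083, -0.00050147,  0.00160322, -0.00027372,  0.00046345,
        0.00039959]), 'joint_torque': array([ 2.17722249e-03, -4.15258205e+01, -2.76666498e+01, -3.40529448e-05,
        1.04785053e-02, -1.44461586e-05]), 'tool_pos': array([0.21328369, 0.58659299, 0.23003558]), 'eef_rot': array([ 1.73506057e-01,  9.84832116e-01, -1.12963582e-03, -2.75545520e-04]), 'ft_force': array([-0.53223564,  0.60571239,  0.09941946]), 'moment': array([-0.02770029,  0.02831153,  0.05108567]), 'grip_force': 0.0, 'finger_gap': 0.08513960063420149} -0.0187
{'fx': 457.47689378669446, 'fy': 457.47689378669446, 'cx': 272.20829183797497, 'cy': 204.4907995722523, 'R': array([[ 0.01609752, -0.99986907,  0.00164992],
       [-0.98091373, -0.01611211, -0.19377476],
       [ 0.19377597,  0.00150086, -0.98104466]]), 't': array([0.07422631, 0.4873398 , 1.04766832])}
{'fx': 503.7576864534283, 'fy': 503.7576864534283, 'cx': 286.5959104981508, 'cy': 209.34483931438, 'R': array([[-3.26992156e-01, -9.45027011e-01,  2.80362701e-04],
       [-8.07692651e-01,  2.79318561e-01, -5.19243414e-01],
       [ 4.90620741e-01, -1.70014971e-01, -8.54626350e-01]]), 't': array([0.22654465, 0.24058964, 1.41853274])}
```

View pics/top0.png

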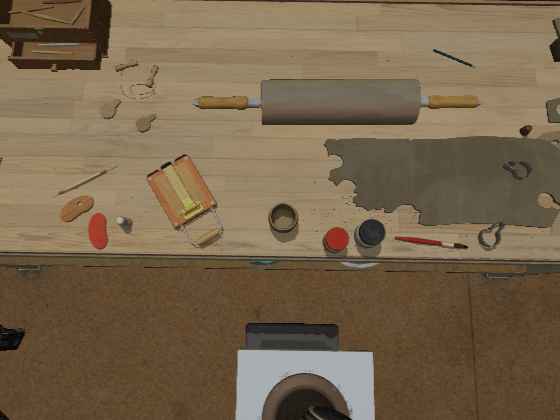

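View pics/side0.png

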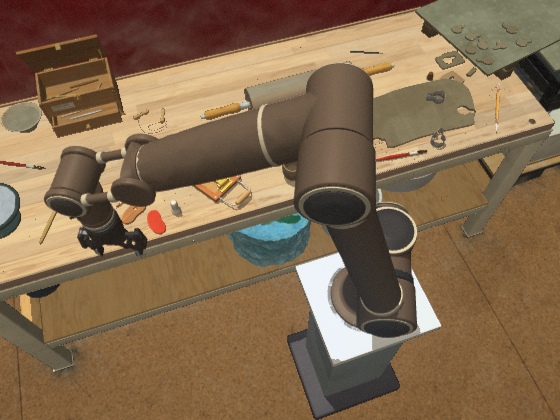

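```bash
cat > h.py <<'E'
import numpy as np
from cell import telemetry, cams, ctrl
import cv2
from scipy.spatial.transform import Rotation as Rn
def px2w(n,u,v,z):
    c=cams.camera_info(n); R,t=np.array(c['R']),np.array(c['t'])
    d=R.T@np.array([(u-c['cx'])/c['fx'],(v-c['cy'])/c['fy'],1]); o=-R.T@t
    return o+d*(z-o[2])/d[2]
def w2px(n,X):
    c=cams.camera_info(n); p=np.array(c['R'])@X+np.array(c['t'])
    return np.array([c['fx']*p[0]/p[2]+c['cx'],c['fy']*p[1]/p[2]+c['cy']])
def tri(pt,ps):
    A=[];b=[]
    for n,(u,v) in (("top",pt),("side",ps)):
        c=cams.camera_info(n);R,t=np.array(c['R']),np.array(c['t'])
        for k,val in ((0,(u-c['cx'])/c['fx']),(1,(v-c['cy'])/c['fy'])):
            A.append(R[k]-val*R[2]);b.append(val*t[2]-t[k])
    return np.linalg.lstsq(np.array(A),np.array(b),rcond=None)[0]
def snap(n,name,box,f):
    u0,v0,u1,v1=box
    im=cams.camera(n)[v0:v1,u0:u1,::-1]
    cv2.imwrite(f"pics/{name}.png",cv2.resize(im,None,fx=f,fy=f,interpolation=cv2.INTER_CUBIC))
E
python3 - <<'E'
import cv2,numpy as np
a=cv2.imread('pics/top0.png')[145:260,110:320]; a=cv2.resize(a,None,fx=3.8,fy=3.8,interpolation=2)
cv2.imwrite('pics/c1.png',a); print(a.shape)
E
```

```text
(437, 798, 3)
```

View pics/c1.png

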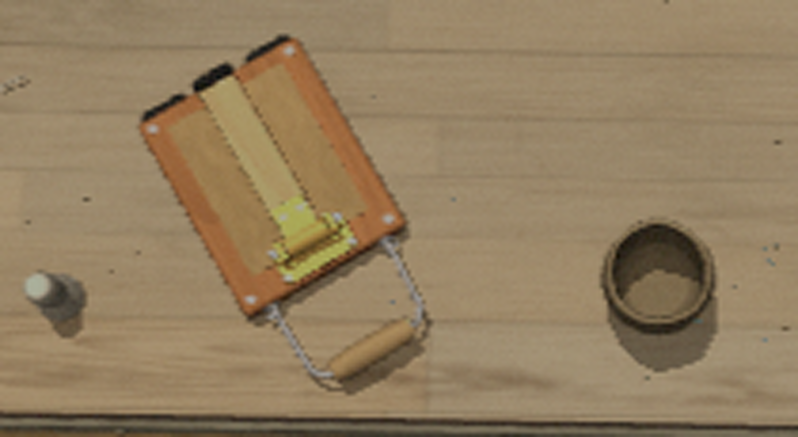

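```bash
python3 - <<'E'
from h import *
P=lambda x,y,z: px2w("top",110+x/3.8,145+y/3.8,z)
c=[P(*q,.018) for q in((140,122),(297,38),(406,222),(250,316))]
print(np.round(c,4)); m=np.mean(c,0); ex=(c[0]+c[1]-c[2]-c[3])/2; ey=(c[0]+c[3]-c[1]-c[2])/2
print('centre',m,'len',np.linalg.norm(ex),np.linalg.norm(ey),'yaw x',np.arctan2(ex[1],ex[0]),'from y',np.arctan2(-ey[0],ey[1]))
print('tip',P(213,75,.028),'roller',P(372,350,.029),'rends',P(335,368,.029),P(411,330,.029))
print('hinge',P(305,235,.033))
print('pot rim',P(658,272,.064),P(603,272,.064),P(713,272,.064))
print('jarred',px2w('top',337,239,.07),'jarb',px2w('top',371,233,.077),'stamp',P(42,288,.053))
print('pin roller end', px2w('top',190,100,0), px2w('top',262,100,.03),px2w('top',330,150,0))
E
```

```text
[[0.5562 0.3952 0.018 ]
 [0.6152 0.2954 0.018 ]
 [0.4924 0.2185 0.018 ]
 [0.4293 0.3159 0.018 ]]
centre [0.52328928 0.30625748 0.018     ] len 0.1473036723653491 0.11597253095936769 yaw x 0.5590802997799257 from y 0.5537782059354989
tip [0.58607754 0.34695917 0.028     ] roller [0.4073895  0.23529544 0.029     ] rends [0.39560608 0.25812523 0.029     ] [0.4205172  0.21115553 0.029     ]
hinge [0.47988432 0.28063825 0.033     ]
pot rim [0.4543557  0.05597102 0.064     ] [0.45379969 0.089914   0.064     ] [0.45491176 0.02202445 0.064     ]
jarred [ 0.40284415 -0.068877    0.07      ] jarb [ 0.41713275 -0.14628892  0.077     ] stamp [0.43986154 0.43881387 0.053     ]
pin roller end [0.77069467 0.3018555  0.        ] [0.7604985  0.11254612 0.03      ] [ 0.64013341 -0.06348417  0.        ]
```

```bash
cat >> h.py <<'E'
from scipy.linalg import logm, expm
def cur():
    s=telemetry.get_state(); T=np.eye(4); T[:3,:3]=Rn.from_quat(s['eef_rot']).as_matrix(); T[:3,3]=s['tool_pos']; return T
def down(yaw,p,pitch=0):
    """tool down, tool y at world yaw, then turned by pitch about tool y"""
    T=np.eye(4); y=np.array([np.cos(yaw),np.sin(yaw),0]); z=np.array([0,0,-1.]); x=np.cross(y,z)
    T[:3,:3]=np.c_[x,y,z]@Rn.from_rotvec([0,pitch,0]).as_matrix(); T[:3,3]=p; return T
def plan(T,n,T0=None):
    D=np.linalg.inv(cur() if T0 is None else T0)@T
    E=expm(np.real(logm(D))/n)
    print(n,'rows of shift',np.round(E[:3,3]/.4,4),'turn',np.round(Rn.from_matrix(E[:3,:3]).as_rotvec()/.08,3))
def st():
    s=telemetry.get_state(); T=cur()
    print('t',round(s['time_s'],2),'p',np.round(s['tool_pos'],4),'y-yaw',round(np.arctan2(T[1,1],T[0,1]),3),'z',np.round(T[:3,2],3),'f',np.round(s['ft_force'],1),'gap',round(s['finger_gap'],4),'grip',s['grip_force'],'j',np.round(s['joints'],2))
E
python3 - <<'E'
from h import *
plan(down(2.127,[.564,.3316,.10]),20)
E
```

```text
20 rows of shift [-0.0426 -0.0365  0.0163] turn [-0.001 -0.001 -0.566]
```

Request:
jog_arm([
  [[-0.0426,-0.0365,0.0163],[0,0,-0.566],60],
  [[-0.0426,-0.0365,0.0163],[0,0,-0.566],60],
  [[-0.0426,-0.0365,0.0163],[0,0,-0.566],60],
  [[-0.0426,-0.0365,0.0163],[0,0,-0.566],60],
  [[-0.0426,-0.0365,0.0163],[0,0,-0.566],60],
  [[-0.0426,-0.0365,0.0163],[0,0,-0.566],60],
  [[-0.0426,-0.0365,0.0163],[0,0,-0.566],60],
  [[-0.0426,-0.0365,0.0163],[0,0,-0.566],60],
  [[-0.0426,-0.0365,0.0163],[0,0,-0.566],60],
  [[-0.0426,-0.0365,0.0163],[0,0,-0.566],60],
])

```text
time_s: 0.93
tool_pos: [0.3601, 0.4184, 0.1653]
eef_rot: [-0.053, 0.999, -0.0, -0.0]
ft_force: [0.1, -0.2, 0.7]
finger_gap: 0.0514
grip_force: 0.0
```

Request:
jog_arm([
  [[-0.0426,-0.0365,0.0163],[0,0,-0.566],60],
  [[-0.0426,-0.0365,0.0163],[0,0,-0.566],60],
  [[-0.0426,-0.0365,0.0163],[0,0,-0.566],60],
  [[-0.0426,-0.0365,0.0163],[0,0,-0.566],60],
  [[-0.0426,-0.0365,0.0163],[0,0,-0.566],60],
  [[-0.0426,-0.0365,0.0163],[0,0,-0.566],60],
  [[-0.0426,-0.0365,0.0163],[0,0,-0.566],60],
  [[-0.0426,-0.0365,0.0163],[0,0,-0.566],60],
  [[-0.0426,-0.0365,0.0163],[0,0,-0.566],60],
  [[-0.0426,-0.0365,0.0163],[0,0,-0.566],60],
])

```text
time_s: 1.77
tool_pos: [0.5652, 0.332, 0.0998]
eef_rot: [-0.276, 0.961, -0.0, -0.001]
ft_force: [-1.1, -0.4, 0.4]
finger_gap: 0.0517
grip_force: 0.0
```

```bash
python3 - <<'E'
from h import *
st(); plan(down(2.127,[.564,.3316,.06]),4);plan(down(2.127,[.564,.3316,.021]),8)
snap("top","m2",(120,140,260,260),5)
snap("side","m2s",(80,120,300,260),3)
E
```

```text
t 1.77 p [0.5652 0.332  0.0998] y-yaw 2.13 z [-0.001 -0.001 -1.   ] f [-1.1 -0.4  0.4] gap 0.0517 grip 0.0 j [ 0.46  0.51  1.64 -0.    0.99 -1.66]
4 rows of shift [0.0008 0.0002 0.0249] turn [ 0.    -0.005  0.008]
8 rows of shift [0.0004 0.0001 0.0246] turn [ 0.    -0.002  0.004]
```

View pics/m2s.png

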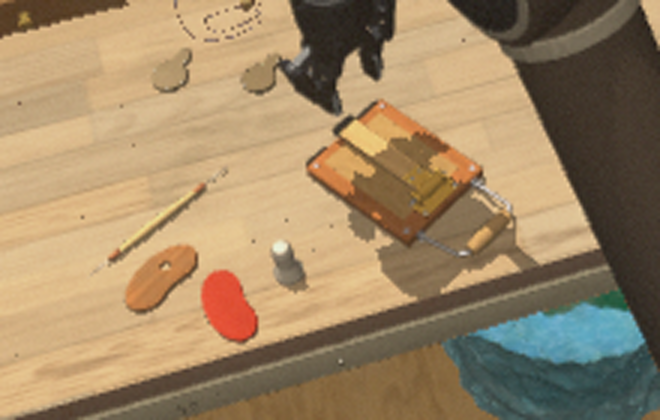

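```bash
python3 - <<'E'
from h import *
print('roller',tri((207.9,237.1),(242.3,197.3)))
for X in ([.583,.343,.028],[.4791,.2788,.028],[.564,.3316,.1]): 
  a=w2px('side',np.array(X)); print(a,(a-[80,120])*3)
print('tip side',tri((110+213/3.8,145+75/3.8),(80+345/3,120+125/3)))
E
```

```text
roller [0.40955448 0.23911452 0.02523687]
[197.09619892 163.0692196 ] [351.28859675 129.2076588 ]
[224.96321605 182.90644695] [434.88964815 188.71934085]
[198.64058246 152.83636795] [355.92174739  98.50910385]
tip side [0.58536462 0.34697288 0.03344731]
```

Request:
jog_arm([
  [[0.0004,0,0.0246],[0,0,0],60],
  [[0.0004,0,0.0246],[0,0,0],60],
  [[0.0004,0,0.0246],[0,0,0],60],
  [[0.0004,0,0.0246],[0,0,0],60],
  [[0.0004,0,0.0246],[0,0,0],60],
  [[0.0004,0,0.0246],[0,0,0],60],
  [[0.0004,0,0.0246],[0,0,0],60],
  [[0.0004,0,0.0246],[0,0,0],60],
  [[0,0,0],[0,0,0],60],
  [[0,0,0],[0,0,0],60],
])

```text
time_s: 2.7
tool_pos: [0.563, 0.3319, 0.0211]
eef_rot: [-0.275, 0.961, -0.0, -0.001]
ft_force: [0.5, 0.1, -0.5]
finger_gap: 0.0509
grip_force: 0.0
```

```bash
python3 - <<'E'
from h import *
st(); 
snap("side","m3s",(130,120,270,225),5)
E
```

```text
t 2.7 p [0.563  0.3319 0.0211] y-yaw 2.128 z [-0.002 -0.001 -1.   ] f [ 0.5  0.1 -0.5] gap 0.0509 grip 0.0 j [ 0.47  0.61  1.67  0.    0.86 -1.66]
```

View pics/m3s.png

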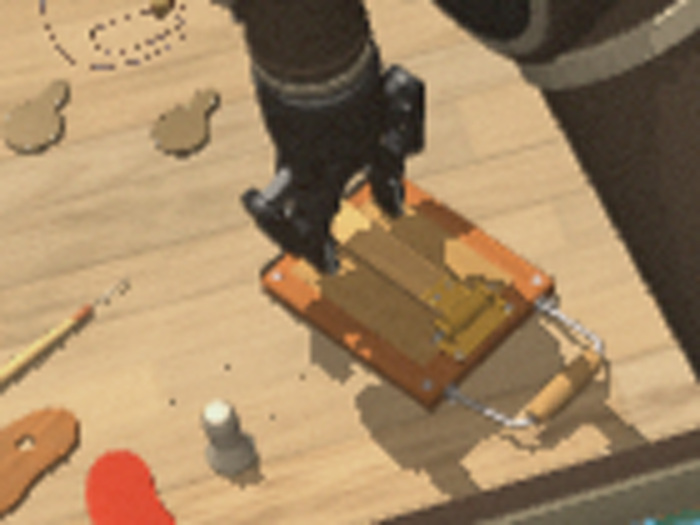

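The picture shows the fingers either side of the leg near its tip (crop 330,260 and 395,205), so I close.

Request:
jog_arm([
  [[0,0,0],[0,0,0],45],
  [[0,0,0],[0,0,0],40],
  [[0,0,0],[0,0,0],35],
  [[0,0,0],[0,0,0],30],
  [[0,0,0],[0,0,0],25],
  [[0,0,0],[0,0,0],20],
  [[0,0,0],[0,0,0],20],
  [[0,0,0],[0,0,0],20],
  [[0,0,0],[0,0,0],20],
  [[0,0,0],[0,0,0],20],
], force=30)

```text
time_s: 3.58
tool_pos: [0.5642, 0.3327, 0.0225]
eef_rot: [-0.275, 0.962, 0.0, 0.001]
ft_force: [0.7, 2.0, 1.7]
finger_gap: 0.0251
grip_force: 32.9
```

```bash
python3 - <<'E'
from h import *
st(); T0=cur()
# rotate whole tool about hinge pin by 0.62 (leg tip goes up)
m=np.array([np.cos(.558),np.sin(.558),0]); my=np.array([-m[1],m[0],0])
tip=T0[:3,3]; H=np.array([.4795,.2795,.028]); 
for a in (.6,.63):
    Q=Rn.from_rotvec(-a*my).as_matrix()
    T=np.eye(4); T[:3,:3]=Q@T0[:3,:3]; T[:3,3]=H+Q@(tip-H); print(T[:3,3]); plan(T,10)
print((tip-H)@m,(tip-H)@my)
E
```

```text
t 3.58 p [0.5642 0.3327 0.0225] y-yaw 2.127 z [ 0.001  0.001 -1.   ] f [0.7 2.  1.7] gap 0.0251 grip 32.86970794200897 j [ 0.47  0.61  1.67  0.    0.86 -1.66]
[0.55197299 0.32505761 0.07994235]
10 rows of shift [-0.0004  0.     -0.015 ] turn [-0.001 -0.75  -0.   ]
[0.55061861 0.32421225 0.08248666]
10 rows of shift [-0.0004  0.     -0.0158] turn [-0.001 -0.787 -0.   ]
0.09997949232442367 0.000273473541586387
```

Request:
jog_arm([
  [[-0.0002,0,-0.0105],[0,-0.525,0],20],
  [[-0.0002,0,-0.0105],[0,-0.525,0],20],
  [[-0.0002,0,-0.0105],[0,-0.525,0],20],
  [[-0.0002,0,-0.0105],[0,-0.525,0],20],
  [[-0.0002,0,-0.0105],[0,-0.525,0],20],
  [[-0.0002,0,-0.0105],[0,-0.525,0],20],
  [[-0.0002,0,-0.0105],[0,-0.525,0],20],
  [[-0.0002,0,-0.0105],[0,-0.525,0],20],
  [[-0.0002,0,-0.0105],[0,-0.525,0],20],
  [[-0.0002,0,-0.0105],[0,-0.525,0],20],
])

```text
time_s: 4.42
tool_pos: [0.557, 0.3278, 0.0627]
eef_rot: [-0.269, 0.94, 0.057, 0.201]
ft_force: [-0.3, 0.8, -0.9]
finger_gap: 0.0251
grip_force: 32.5
```

Request:
jog_arm([
  [[-0.0002,0,-0.0105],[0,-0.525,0],20],
  [[-0.0002,0,-0.0105],[0,-0.525,0],20],
  [[-0.0002,0,-0.0105],[0,-0.525,0],20],
  [[-0.0002,0,-0.0105],[0,-0.525,0],20],
  [[-0.0002,0,-0.0105],[0,-0.525,0],20],
  [[0,0,0],[0,0,0],20],
  [[0,0,0],[0,0,0],20],
  [[0,0,0],[0,0,0],20],
  [[0,0,0],[0,0,0],20],
  [[0,0,0],[0,0,0],20],
])

```text
time_s: 5.25
tool_pos: [0.5501, 0.3261, 0.0792]
eef_rot: [-0.264, 0.918, 0.084, 0.284]
ft_force: [0.8, 0.5, -2.0]
finger_gap: 0.025
grip_force: 32.4
```

```bash
python3 - <<'E'
from h import *
st(); 
snap("side","m4s",(130,120,270,225),5)
E
```

```text
t 5.25 p [0.5501 0.3261 0.0792] y-yaw 2.132 z [ 0.477  0.304 -0.824] f [ 0.8  0.5 -2. ] gap 0.025 grip 32.42015540599823 j [ 0.43  0.32  2.13  0.73  0.12 -2.41]
```

View pics/m4s.png

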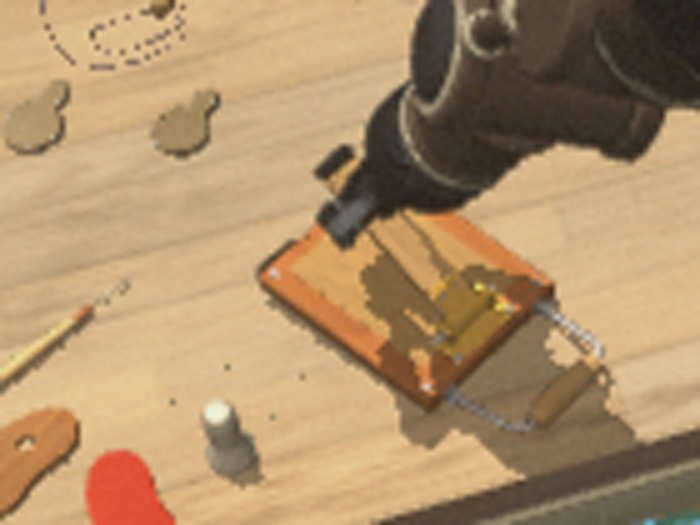

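Request:
jog_arm([
  [[0,0,-0.003],[0,0,0],20],
  [[0,0,-0.003],[0,0,0],20],
  [[0,0,-0.003],[0,0,0],20],
  [[0,0,-0.003],[0,0,0],20],
  [[0,0,-0.003],[0,0,0],20],
  [[0,0,-0.003],[0,0,0],20],
  [[0,0,0],[0,0,0],20],
  [[0,0,0],[0,0,0],20],
  [[0,0,0],[0,0,0],20],
  [[0,0,0],[0,0,0],20],
])

```text
time_s: 6.13
tool_pos: [0.5468, 0.3238, 0.0855]
eef_rot: [-0.263, 0.918, 0.084, 0.285]
ft_force: [0.1, 0.5, -3.1]
finger_gap: 0.0251
grip_force: 32.4
```

```bash
python3 - <<'E'
from h import *
st()
E
```

```text
t 6.13 p [0.5468 0.3238 0.0855] y-yaw 2.131 z [ 0.478  0.304 -0.824] f [ 0.1  0.5 -3.1] gap 0.0251 grip 32.38454818725586 j [ 0.43  0.3   2.14  0.68  0.13 -2.36]
```

Request:
jog_arm([
  [[0,0,0.003],[0,0,0],20],
  [[0,0,0.003],[0,0,0],20],
  [[0,0,0.003],[0,0,0],20],
  [[0,0,0.003],[0,0,0],20],
  [[0,0,0],[0,0,0],20],
  [[0,0,0],[0,0,0],30],
  [[0,0,0],[0,0,0],40],
  [[0,0,0],[0,0,0],50],
  [[0,0,0],[0,0,0],55],
  [[0,0,0],[0,0,0],60],
])

```text
time_s: 6.97
tool_pos: [0.5498, 0.3255, 0.0824]
eef_rot: [-0.263, 0.918, 0.084, 0.286]
ft_force: [-0.2, -0.3, 0.4]
finger_gap: 0.0513
grip_force: 0.0
```

Request:
jog_arm([
  [[0,0,0],[0,0,0],60],
  [[0,0,-0.015],[0,0,0],60],
  [[0,0,-0.03],[0,0,0],60],
  [[0,0,-0.03],[0,0,0],60],
  [[0,0,-0.03],[0,0,0],60],
  [[0,0,-0.03],[0,0,0],60],
  [[0,0,-0.03],[0,0,0],60],
  [[0,0,-0.02],[0,0,0],60],
  [[0,0,0],[0,0,0],60],
  [[0,0,0],[0,0,0],60],
])

```text
time_s: 7.8
tool_pos: [0.514, 0.3028, 0.1432]
eef_rot: [-0.263, 0.918, 0.084, 0.285]
ft_force: [-1.6, -0.4, 0.2]
finger_gap: 0.0515
grip_force: 0.0
```

```bash
python3 - <<'E'
from h import *
st(); plan(down(.556,[.408,.237,.16]),20); 
T0=cur(); A=down(2.127,T0[:3,3]+[0,0,.02]); plan(A,8)
E
```

```text
t 7.8 p [0.514  0.3028 0.1432] y-yaw 2.131 z [ 0.479  0.305 -0.823] f [-1.6 -0.4  0.2] gap 0.0515 grip 0.0 j [ 0.41  0.12  2.21  0.39  0.23 -2.07]
20 rows of shift [ 0.0113 -0.0113 -0.007 ] turn [0.299 0.293 0.951]
8 rows of shift [-0.0021  0.     -0.006 ] turn [0.008 0.944 0.004]
```

Request:
jog_arm([
  [[-0.002,0,-0.006],[0,0.75,0],60],
  [[-0.002,0,-0.006],[0,0.75,0],60],
  [[-0.002,0,-0.006],[0,0.75,0],60],
  [[-0.002,0,-0.006],[0,0.75,0],60],
  [[-0.002,0,-0.006],[0,0.75,0],60],
  [[-0.002,0,-0.006],[0,0.75,0],60],
  [[-0.002,0,-0.006],[0,0.75,0],60],
  [[-0.002,0,-0.006],[0,0.75,0],60],
  [[-0.002,0,-0.006],[0,0.75,0],60],
  [[-0.002,0,-0.006],[0,0.75,0],60],
])

```text
time_s: 8.63
tool_pos: [0.5136, 0.3028, 0.1667]
eef_rot: [-0.277, 0.961, 0.002, -0.001]
ft_force: [-0.1, -0.1, 0.0]
finger_gap: 0.051
grip_force: 0.0
```

```bash
python3 - <<'E'
from h import *
st(); plan(down(.556,[.408,.237,.12]),20)
E
```

```text
t 8.63 p [0.5136 0.3028 0.1667] y-yaw 2.131 z [-0.003  0.004 -1.   ] f [-0.1 -0.1  0. ] gap 0.051 grip 0.0 j [ 0.46  0.32  1.76  0.01  1.07 -1.68]
20 rows of shift [ 0.0127 -0.0117  0.0058] turn [ 0.002 -0.003  0.985]
```

Request:
jog_arm([
  [[0.0127,-0.0117,0.0058],[0,0,0.985],60],
  [[0.0127,-0.0117,0.0058],[0,0,0.985],60],
  [[0.0127,-0.0117,0.0058],[0,0,0.985],60],
  [[0.0127,-0.0117,0.0058],[0,0,0.985],60],
  [[0.0127,-0.0117,0.0058],[0,0,0.985],60],
  [[0.0127,-0.0117,0.0058],[0,0,0.985],60],
  [[0.0127,-0.0117,0.0058],[0,0,0.985],60],
  [[0.0127,-0.0117,0.0058],[0,0,0.985],60],
  [[0.0127,-0.0117,0.0058],[0,0,0.985],60],
  [[0.0127,-0.0117,0.0058],[0,0,0.985],60],
])

```text
time_s: 9.47
tool_pos: [0.4741, 0.2477, 0.1428]
eef_rot: [0.116, 0.993, 0.003, -0.001]
ft_force: [-0.5, -0.8, 0.3]
finger_gap: 0.0515
grip_force: 0.0
```

Request:
jog_arm([
  [[0.0127,-0.0117,0.0058],[0,0,0.985],60],
  [[0.0127,-0.0117,0.0058],[0,0,0.985],60],
  [[0.0127,-0.0117,0.0058],[0,0,0.985],60],
  [[0.0127,-0.0117,0.0058],[0,0,0.985],60],
  [[0.0127,-0.0117,0.0058],[0,0,0.985],60],
  [[0.0127,-0.0117,0.0058],[0,0,0.985],60],
  [[0.0127,-0.0117,0.0058],[0,0,0.985],60],
  [[0.0127,-0.0117,0.0058],[0,0,0.985],60],
  [[0.0127,-0.0117,0.0058],[0,0,0.985],60],
  [[0.0127,-0.0117,0.0058],[0,0,0.985],60],
])

```text
time_s: 10.3
tool_pos: [0.4075, 0.2372, 0.1197]
eef_rot: [0.488, 0.873, 0.002, -0.002]
ft_force: [-0.0, -0.3, -1.0]
finger_gap: 0.0514
grip_force: 0.0
```

```bash
python3 - <<'E'
from h import *
st()
t=cams.camera("top")[145:265,130:270,::-1]; s=cams.camera("side")[120:225,140:280,::-1]
f=lambda a:cv2.resize(a,None,fx=2.8,fy=2.8,interpolation=2)
t,s=f(t),f(s); H=min(len(t),len(s)); cv2.imwrite("pics/m5.png",np.hstack([t[:H],s[:H]]))
E
```

```text
t 10.3 p [0.4075 0.2372 0.1197] y-yaw 0.551 z [-0.001  0.005 -1.   ] f [-0.  -0.3 -1. ] gap 0.0514 grip 0.0 j [ 0.43  0.16  2.07  0.01  0.91 -0.12]
```

View pics/m5.png

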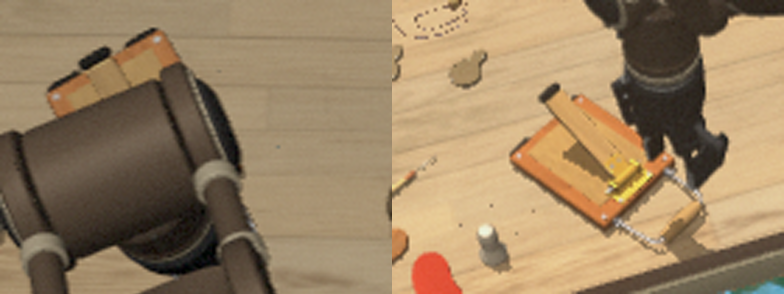

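```bash
python3 - <<'E'
from h import *
plan(down(.556,[.405,.235,.012]),12)
E
```

```text
12 rows of shift [-0.0003 -0.0005  0.0224] turn [-0.    -0.006 -0.   ]
```

Request:
jog_arm([
  [[-0.0003,-0.0005,0.027],[0,0,0],50],
  [[-0.0003,-0.0005,0.027],[0,0,0],50],
  [[-0.0003,-0.0005,0.027],[0,0,0],50],
  [[-0.0003,-0.0005,0.027],[0,0,0],50],
  [[-0.0003,-0.0005,0.027],[0,0,0],50],
  [[-0.0003,-0.0005,0.027],[0,0,0],50],
  [[-0.0003,-0.0005,0.027],[0,0,0],50],
  [[-0.0003,-0.0005,0.027],[0,0,0],50],
  [[-0.0003,-0.0005,0.027],[0,0,0],50],
  [[-0.0003,-0.0005,0.026],[0,0,0],50],
])

```text
time_s: 11.23
tool_pos: [0.4068, 0.2356, 0.0119]
eef_rot: [0.486, 0.874, 0.002, -0.001]
ft_force: [0.7, 0.1, 0.3]
finger_gap: 0.0428
grip_force: 0.0
```

```bash
python3 - <<'E'
from h import *
st()
snap("side","m6",(160,120,300,225),5)
E
```

```text
t 11.23 p [0.4068 0.2356 0.0119] y-yaw 0.555 z [-0.     0.005 -1.   ] f [0.7 0.1 0.3] gap 0.0428 grip 0.0 j [ 0.43  0.36  2.11  0.01  0.67 -0.13]
```

View pics/m6.png

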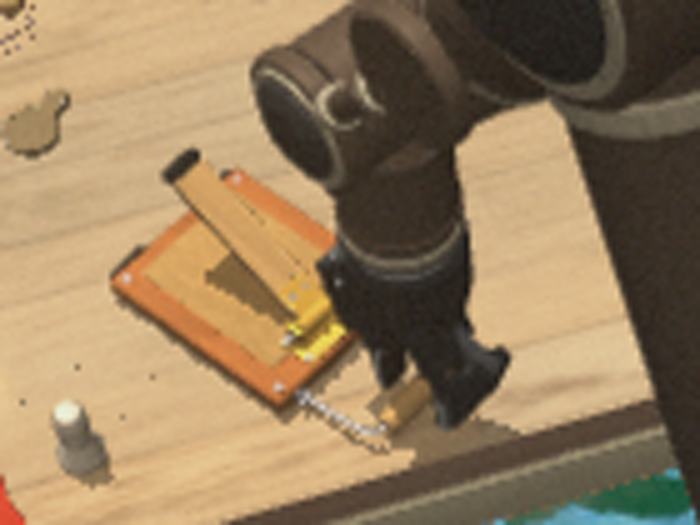

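Request:
jog_arm([
  [[0,0,0],[0,0,0],40],
  [[0,0,0],[0,0,0],30],
  [[0,0,0],[0,0,0],22],
  [[0,0,0],[0,0,0],15],
  [[0,0,0],[0,0,0],12],
  [[0,0,0],[0,0,0],10],
  [[0,0,0],[0,0,0],10],
  [[0,0,0],[0,0,0],10],
  [[0,0,0],[0,0,0],10],
  [[0,0,0],[0,0,0],10],
], force=50)

```text
time_s: 12.12
tool_pos: [0.4071, 0.2357, 0.0132]
eef_rot: [0.486, 0.874, 0.003, -0.001]
ft_force: [0.9, 0.4, -0.3]
finger_gap: 0.0156
grip_force: 48.9
```

```bash
python3 - <<'E'
from h import *
st()
# roller path: foot fixed; roller above eyes. phase1 bail swings up, phase 2 mirror pivots about feet
p=telemetry.get_state()['tool_pos']
foot=np.array([.520,.3035])+.074*np.array([.849,.528]); print(foot)
E
```

```text
t 12.12 p [0.4071 0.2357 0.0132] y-yaw 0.555 z [ 0.     0.006 -1.   ] f [ 0.9  0.4 -0.3] gap 0.0156 grip 48.87234270572662 j [ 0.43  0.36  2.11  0.01  0.67 -0.13]
[0.582826 0.342572]
```

Request:
jog_arm([
  [[0,0,0],[0,0,0],30],
  [[0,0,0],[0,0,0],40],
  [[0,0,0.005],[0,0,0],40],
  [[0,0,0.005],[0,0,0],40],
  [[0,0,0.005],[0,0,0],40],
  [[0,0,0],[0,0,0],25],
  [[0,0,0],[0,0,0],12],
  [[0,0,0],[0,0,0],10],
  [[0,0,0],[0,0,0],10],
  [[0,0,0],[0,0,0],10],
])

```text
time_s: 12.95
tool_pos: [0.4065, 0.2355, 0.0069]
eef_rot: [0.486, 0.874, 0.002, -0.002]
ft_force: [-1.7, 0.3, 0.1]
finger_gap: 0.0158
grip_force: 48.8
```

Request:
jog_arm([
  [[0,0,0],[0,0,0],10],
  [[0,0,0],[0,0,0],10],
  [[0,0,0],[0,0,0],10],
  [[0,0,0],[0,0,0],10],
  [[0,0,0],[0,0,0],10],
  [[0,0,0],[0,0,0],10],
  [[0,0,0],[0,0,0],10],
  [[0,0,0],[0,0,0],10],
  [[0,0,0],[0,0,0],10],
  [[0,0,0],[0,0,0],10],
], force=50)

```text
time_s: 13.78
tool_pos: [0.4069, 0.2356, 0.0071]
eef_rot: [0.486, 0.874, 0.002, -0.001]
ft_force: [-0.1, -0.6, -0.9]
finger_gap: 0.0161
grip_force: 48.8
```

Request:
jog_arm([
  [[0,0.01,-0.0205],[0,0,0],10],
  [[0,0.01,-0.0205],[0,0,0],10],
  [[0,0.017,-0.017],[0,0,0],10],
  [[0,0.017,-0.017],[0,0,0],10],
  [[0,0.0215,-0.01],[0,0,0],10],
  [[0,0.0215,-0.01],[0,0,0],10],
  [[0,0.0178,-0.0025],[0,0,0],10],
  [[0,0.0178,-0.0025],[0,0,0],10],
  [[0,0,0],[0,0,0],10],
  [[0,0,0],[0,0,0],10],
])

```text
time_s: 14.62
tool_pos: [0.4534, 0.2641, 0.0487]
eef_rot: [0.486, 0.874, 0.003, -0.001]
ft_force: [-3.2, -2.1, 8.1]
finger_gap: 0.0161
grip_force: 49.8
```

Request:
jog_arm([
  [[0,0.0026,-0.02],[0,0,0],10],
  [[0,0.0026,-0.02],[0,0,0],10],
  [[0,0.0026,-0.02],[0,0,0],10],
  [[0,0.0026,-0.02],[0,0,0],10],
  [[0,0.0026,-0.02],[0,0,0],10],
  [[0,0.0072,-0.0187],[0,0,0],10],
  [[0,0.0072,-0.0187],[0,0,0],10],
  [[0,0.0072,-0.0187],[0,0,0],10],
  [[0,0.0072,-0.0187],[0,0,0],10],
  [[0,0.0072,-0.0187],[0,0,0],10],
])

```text
time_s: 15.45
tool_pos: [0.4688, 0.2734, 0.1254]
eef_rot: [0.486, 0.874, 0.002, -0.001]
ft_force: [0.6, -0.0, -2.2]
finger_gap: 0.0161
grip_force: 49.2
```

```bash
python3 - <<'E'
from h import *
st()
E
```

```text
t 15.45 p [0.4688 0.2734 0.1254] y-yaw 0.555 z [-0.     0.005 -1.   ] f [ 0.6 -0.  -2.2] gap 0.0161 grip 49.23447400331497 j [ 0.44  0.28  1.91  0.01  0.95 -0.11]
```

Request:
jog_arm([
  [[0,0.0123,-0.016],[0,0,0],10],
  [[0,0.0123,-0.016],[0,0,0],10],
  [[0,0.0123,-0.016],[0,0,0],10],
  [[0,0.0123,-0.016],[0,0,0],10],
  [[0,0.0123,-0.016],[0,0,0],10],
  [[0,0.016,-0.0123],[0,0,0],10],
  [[0,0.016,-0.0123],[0,0,0],10],
  [[0,0.016,-0.0123],[0,0,0],10],
  [[0,0.016,-0.0123],[0,0,0],10],
  [[0,0.016,-0.0123],[0,0,0],10],
])

```text
time_s: 16.28
tool_pos: [0.5172, 0.3031, 0.1817]
eef_rot: [0.486, 0.874, 0.002, -0.001]
ft_force: [0.6, -0.5, -2.4]
finger_gap: 0.0162
grip_force: 49.2
```

Request:
jog_arm([
  [[0,0.0187,-0.0072],[0,0,0],10],
  [[0,0.0187,-0.0072],[0,0,0],10],
  [[0,0.0187,-0.0072],[0,0,0],10],
  [[0,0.0187,-0.0072],[0,0,0],10],
  [[0,0.0187,-0.0072],[0,0,0],10],
  [[0,0.018,-0.0072],[0,0,0],10],
  [[0,0.016,-0.01],[0,0,0],10],
  [[0,0.014,-0.01],[0,0,0],10],
  [[0,0.01,-0.012],[0,0,0],10],
  [[0,0.006,-0.014],[0,0,0],10],
])

```text
time_s: 17.12
tool_pos: [0.5704, 0.3359, 0.2171]
eef_rot: [0.486, 0.874, 0.002, -0.002]
ft_force: [-1.0, -0.3, -2.6]
finger_gap: 0.0158
grip_force: 49.1
```

Request:
jog_arm([
  [[0,0,-0.014],[0,0,0],10],
  [[0,0,-0.014],[0,0,0],10],
  [[0,0,-0.014],[0,0,0],10],
  [[0,0,-0.014],[0,0,0],10],
  [[0,0,-0.014],[0,0,0],10],
  [[0,0,-0.014],[0,0,0],10],
  [[0,0,-0.01],[0,0,0],10],
  [[0,0,-0.006],[0,0,0],10],
  [[0,0,-0.003],[0,0,0],10],
  [[0,0,0],[0,0,0],10],
])

```text
time_s: 17.95
tool_pos: [0.5702, 0.3356, 0.2588]
eef_rot: [0.486, 0.874, 0.002, -0.001]
ft_force: [-0.0, 0.5, -3.2]
finger_gap: 0.016
grip_force: 49.1
```

```bash
python3 - <<'E'
from h import *
st()
P=cur()[:3,3]
for yy in (.056,):
  plan(down(0,[.565,yy,P[2]]),30)
t=cams.camera("top")[120:260,110:310,::-1]; s=cams.camera("side")[60:200,140:340,::-1]
f=lambda a:cv2.resize(a,None,fx=2,fy=2,interpolation=2)
cv2.imwrite("pics/m7.png",np.hstack([f(t),f(s)])); cv2.imwrite("pics/m7s.png",cams.camera("side")[:,:,::-1])
E
```

```text
t 17.95 p [0.5702 0.3356 0.2588] y-yaw 0.555 z [ 0.     0.005 -1.   ] f [-0.   0.5 -3.2] gap 0.016 grip 49.11600261926651 j [ 0.46  0.35  1.52  0.    1.27 -0.09]
30 rows of shift [-0.0225 -0.0071 -0.0001] turn [ 0.001 -0.002  0.231]
```

Request:
jog_arm([
  [[-0.0113,-0.0035,0],[0,0,0.115],10],
  [[-0.0225,-0.0071,0],[0,0,0.231],10],
  [[-0.0225,-0.0071,0],[0,0,0.231],10],
  [[-0.0225,-0.0071,0],[0,0,0.231],10],
  [[-0.0225,-0.0071,0],[0,0,0.231],10],
  [[-0.0225,-0.0071,0],[0,0,0.231],10],
  [[-0.0225,-0.0071,0],[0,0,0.231],10],
  [[-0.0225,-0.0071,0],[0,0,0.231],10],
  [[-0.0225,-0.0071,0],[0,0,0.231],10],
  [[-0.0225,-0.0071,0],[0,0,0.231],10],
])

```text
time_s: 18.93
tool_pos: [0.5855, 0.2463, 0.258]
eef_rot: [0.562, 0.827, 0.002, -0.002]
ft_force: [-0.5, -0.5, -2.4]
finger_gap: 0.0157
grip_force: 49.1
```

Request:
jog_arm([
  [[-0.0225,-0.0071,0],[0,0,0.231],10],
  [[-0.0225,-0.0071,0],[0,0,0.231],10],
  [[-0.0225,-0.0071,0],[0,0,0.231],10],
  [[-0.0225,-0.0071,0],[0,0,0.231],10],
  [[-0.0225,-0.0071,0],[0,0,0.231],10],
  [[-0.0225,-0.0071,0],[0,0,0.231],10],
  [[-0.0225,-0.0071,0],[0,0,0.231],10],
  [[-0.0225,-0.0071,0],[0,0,0.231],10],
  [[-0.0225,-0.0071,0],[0,0,0.231],10],
  [[-0.0225,-0.0071,0],[0,0,0.231],10],
])

```text
time_s: 19.77
tool_pos: [0.5844, 0.1522, 0.2575]
eef_rot: [0.636, 0.772, 0.002, -0.002]
ft_force: [-0.1, -0.4, -2.8]
finger_gap: 0.0156
grip_force: 49.1
```

Request:
jog_arm([
  [[-0.0225,-0.0071,0],[0,0,0.231],10],
  [[-0.0225,-0.0071,0],[0,0,0.231],10],
  [[-0.0225,-0.0071,0],[0,0,0.231],10],
  [[-0.0225,-0.0071,0],[0,0,0.231],10],
  [[-0.0225,-0.0071,0],[0,0,0.231],10],
  [[-0.0225,-0.0071,0],[0,0,0.231],10],
  [[-0.0225,-0.0071,0],[0,0,0.231],10],
  [[-0.0225,-0.0071,0],[0,0,0.231],10],
  [[-0.0225,-0.0071,0],[0,0,0.231],10],
  [[-0.016,-0.005,0],[0,0,0.231],10],
])

```text
time_s: 20.6
tool_pos: [0.5668, 0.062, 0.257]
eef_rot: [0.704, 0.71, 0.002, -0.002]
ft_force: [-0.2, 0.5, -2.8]
finger_gap: 0.016
grip_force: 49.1
```

```bash
python3 - <<'E'
from h import *
st()
plan(down(0,[.56,.056,.21]),10)
t=cams.camera("top")[100:240,190:350,::-1]; s=cams.camera("side")[60:200,200:360,::-1]
f=lambda a:cv2.resize(a,None,fx=2.5,fy=2.5,interpolation=2)
cv2.imwrite("pics/m8.png",np.hstack([f(t),f(s)]))
E
```

```text
t 20.6 p [0.5668 0.062  0.257 ] y-yaw 0.008 z [-0.     0.005 -1.   ] f [-0.2  0.5 -2.8] gap 0.016 grip 49.11668390035629 j [0.03 0.18 1.74 0.01 1.22 0.02]
10 rows of shift [-0.0015 -0.0017  0.0118] turn [-0.    -0.006  0.01 ]
```

View pics/m8.png

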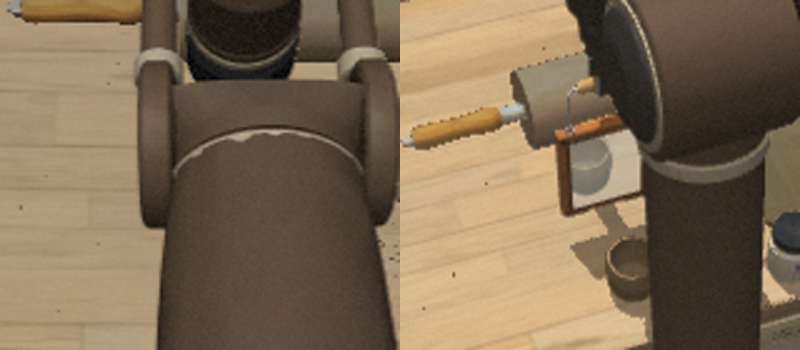

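The right half shows the mirror hanging, glass towards robot: left edge corners at crop (558,130) and (565,214), roller's left end (577,86), pot left free of it.

```bash
python3 - <<'E'
from h import *
def ray(u,v):
    c=cams.camera_info("side");R,t=np.array(c['R']),np.array(c['t']);return -R.T@t, R.T@np.array([(u-c['cx'])/c['fx'],(v-c['cy'])/c['fy'],1])
def at(px,axis,val):
    o,d=ray(200+(px[0]-400)/2.5,60+px[1]/2.5); return np.round(o+d*(val-o[axis])/d[axis],4)
print('roller',at((577,87),0,.567), at((577,87),1,.091))
for y in(.118,.122,.126): print(y,'top',at((558,130),1,y),'bot',at((565,214),1,y))
print(at((606,270),2,.064), at((606,270),0,.454))
E
```

```text
roller [0.567  0.0918 0.267 ] [0.5698 0.091  0.264 ]
0.118 top [0.5649 0.118  0.2061] bot [0.5544 0.118  0.0592]
0.122 top [0.5502 0.122  0.2228] bot [0.5398 0.122  0.0782]
0.126 top [0.5355 0.126  0.2396] bot [0.5253 0.126  0.0971]
[0.4499 0.0979 0.064 ] [0.454  0.0965 0.0581]
```

Request:
jog_arm([
  [[-0.002,-0.0025,0.006],[0,0,0.01],10],
  [[-0.002,-0.0025,0.011],[0,0,0.01],10],
  [[-0.002,-0.0025,0.011],[0,0,0.01],10],
  [[-0.002,-0.0025,0.011],[0,0,0.01],10],
  [[-0.002,-0.0025,0.011],[0,0,0.01],10],
  [[-0.002,-0.0025,0.011],[0,0,0.01],10],
  [[-0.002,-0.0025,0.011],[0,0,0.01],10],
  [[-0.002,-0.0025,0.011],[0,0,0.01],10],
  [[-0.001,-0.0025,0.011],[0,0,0.01],10],
  [[0,-0.0025,0.006],[0,0,0.01],10],
])

```text
time_s: 21.53
tool_pos: [0.5568, 0.0565, 0.2161]
eef_rot: [0.706, 0.708, 0.002, -0.002]
ft_force: [-1.2, 0.8, -2.4]
finger_gap: 0.0158
grip_force: 49.1
```

Request:
jog_arm([
  [[0,0,0.004],[0,0,0],10],
  [[0,0,0.004],[0,0,0],10],
  [[0,0,0.003],[0,0,0],10],
  [[0,0,0.003],[0,0,0],10],
  [[0,0,0.002],[0,0,0],10],
  [[0,0,0.002],[0,0,0],10],
  [[0,0,0.002],[0,0,0],10],
  [[0,0,0.002],[0,0,0],10],
  [[0,0,0.002],[0,0,0],10],
  [[0,0,0],[0,0,0],10],
])

```text
time_s: 22.37
tool_pos: [0.5583, 0.0567, 0.2085]
eef_rot: [0.706, 0.708, 0.003, -0.001]
ft_force: [0.7, -0.5, 1.2]
finger_gap: 0.0158
grip_force: 49.6
```

```bash
python3 - <<'E'
from h import *
st()
E
```

```text
t 22.37 p [0.5583 0.0567 0.2085] y-yaw 0.002 z [ 0.003  0.005 -1.   ] f [ 0.7 -0.5  1.2] gap 0.0158 grip 49.5771387219429 j [0.02 0.21 1.81 0.01 1.12 0.02]
```

Request:
jog_arm([
  [[0,0,-0.004],[0,0,0],10],
  [[0,0,-0.004],[0,0,0],10],
  [[0,0.0055,0.0007],[0,0,0],10],
  [[0,0.0055,0.0007],[0,0,0],10],
  [[0,0.0055,0.0007],[0,0,0],10],
  [[0,0.0055,0.0007],[0,0,0],10],
  [[0,0.0055,0.0007],[0,0,0],10],
  [[0,0.0055,0.0007],[0,0,0],10],
  [[0,0.0055,0.0007],[0,0,0],10],
  [[0,0.0055,0.0007],[0,0,0],10],
])

```text
time_s: 23.2
tool_pos: [0.5754, 0.0567, 0.2086]
eef_rot: [0.706, 0.708, 0.002, -0.002]
ft_force: [0.5, -0.8, -1.0]
finger_gap: 0.0167
grip_force: 49.3
```

Request:
jog_arm([
  [[0,0.0049,0.0012],[0,0,0],10],
  [[0,0.0049,0.0012],[0,0,0],10],
  [[0,0.0049,0.0012],[0,0,0],10],
  [[0,0.0049,0.0012],[0,0,0],10],
  [[0,0.0049,0.0012],[0,0,0],10],
  [[0,0.0049,0.0012],[0,0,0],10],
  [[0,0.0049,0.0012],[0,0,0],10],
  [[0,0.0049,0.0012],[0,0,0],10],
  [[0,0.0049,0.0012],[0,0,0],10],
  [[0,0,0],[0,0,0],10],
])

```text
time_s: 24.03
tool_pos: [0.5952, 0.0568, 0.2065]
eef_rot: [0.706, 0.708, 0.004, 0.0]
ft_force: [0.8, 0.8, 6.4]
finger_gap: 0.0157
grip_force: 50.2
```

```bash
python3 - <<'E'
from h import *
st()
s=cams.camera("side")[40:210,190:370,::-1]
cv2.imwrite("pics/m9.png",cv2.resize(s,None,fx=3.5,fy=3.5,interpolation=2))
st()
E
```

```text
t 24.03 p [0.5952 0.0568 0.2065] y-yaw 0.002 z [ 0.006  0.006 -1.   ] f [0.8 0.8 6.4] gap 0.0157 grip 50.162634551525116 j [0.02 0.28 1.73 0.01 1.13 0.01]
t 24.08 p [0.5951 0.0568 0.2065] y-yaw 0.002 z [ 0.006  0.006 -1.   ] f [1.4 0.1 5.9] gap 0.0159 grip 50.1495498418808 j [0.02 0.28 1.73 0.01 1.13 0.01]
```

View pics/m9.png

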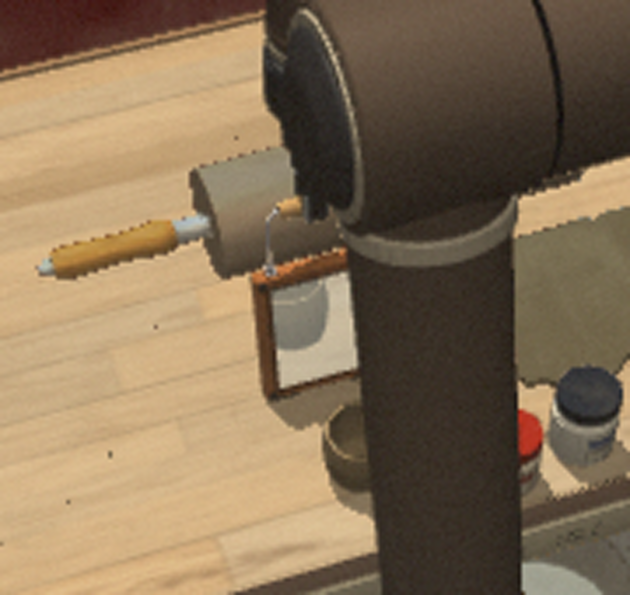

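The last picture shows the mirror standing behind the pot with its left edge from (254,275) to (267,396) in the crop and the bail up to the roller at (285,208). I'll fit its lean to that.

```bash
python3 - <<'E'
from h import *
from scipy.optimize import least_squares
obs=np.array([[254,275],[267,396]])/3.5+[190,40]
def pts(fx,y0,l):
    dn=np.array([-np.sin(l),0,-np.cos(l)]); bk=np.array([np.cos(l),0,-np.sin(l)])
    F=np.array([fx,y0,.007]); C=F-.074*dn
    return [C+dn*a-.008*bk+[0,.06,0] for a in(-.075,.075)]
for y0 in (.055,.057,.059,.061):
    r=least_squares(lambda q:np.ravel([w2px('side',p) for p in pts(q[0],y0,q[1])]-obs),[.545,.2]); print(y0,r.x,np.round(r.fun,1))
for l in(.2,.25,.3):
    r=least_squares(lambda q:np.ravel([w2px('side',p) for p in pts(q[0],q[1],l)]-obs),[.545,.056]); print(l,r.x,np.round(r.fun,1))
# roller left end at crop (276,209)
u=np.array([276,209])/3.5+[190,40]; c=cams.camera_info('side')
R,t=np.array(c['R']),np.array(c['t']); d=R.T@np.array([(u[0]-c['cx'])/c['fx'],(u[1]-c['cy'])/c['fy'],1]);o=-R.T@t
print('roller', o+d*(.5955-o[0])/d[0])
E
```

```text
0.055 [0.57212473 0.1359688 ] [ 0.3 -0.1  0.2 -0.1]
0.057 [0.57187366 0.13493569] [-0.3  0.1 -0.3  0.1]
0.059 [0.57162357 0.13393991] [-0.9  0.4 -0.9  0.3]
0.061 [0.57137459 0.13297949] [-1.5  0.6 -1.4  0.6]
0.2 [0.56739255 0.05575902] [-0.4 -0.9  0.4  0.9]
0.25 [0.56404543 0.05560378] [-0.7 -1.6  0.8  1.6]
0.3 [0.56091062 0.05540584] [-1.1 -2.2  1.1  2.2]
roller [0.5955     0.08996899 0.21794439]
```

Request:
jog_arm([
  [[0,0,-0.01],[0,0,0],10],
  [[0,0,-0.015],[0,0,0],10],
  [[0,0,-0.015],[0,0,0],10],
  [[0,-0.006,0],[0,0,0],10],
  [[0,-0.013,0],[0,0,0],10],
  [[0,-0.014,0],[0,0,0],10],
  [[0,-0.014,0],[0,0,0],10],
  [[0,-0.014,0],[0,0,0],10],
  [[0,-0.014,0],[0,0,0],10],
  [[0,-0.011,0],[0,0,0],10],
])

```text
time_s: 24.92
tool_pos: [0.5568, 0.0566, 0.2197]
eef_rot: [0.706, 0.708, 0.001, -0.002]
ft_force: [0.3, 0.2, -3.2]
finger_gap: 0.0158
grip_force: 49.1
```

Request:
jog_arm([
  [[0,-0.006,0],[0,0,0],10],
  [[0,-0.002,0],[0,0,0],10],
  [[0,0,0],[0,0,0],10],
  [[0,0,0],[0,0,0],10],
  [[0,0,0],[0,0,0],10],
  [[0,0,0],[0,0,0],10],
  [[0,0,0],[0,0,0],10],
  [[0,0,0],[0,0,0],10],
  [[0,0,0],[0,0,0],10],
  [[0,0,0],[0,0,0],10],
])

```text
time_s: 25.75
tool_pos: [0.5547, 0.0566, 0.2199]
eef_rot: [0.706, 0.708, 0.002, -0.002]
ft_force: [-0.0, -0.6, -3.7]
finger_gap: 0.0162
grip_force: 49.1
```

```bash
cat >> h.py <<'E'
from scipy.optimize import least_squares
def corners(s):
    """left edge of the mirror's orange frame in the side picture (RGB): top-left, bottom-left"""
    h=cv2.cvtColor(s,cv2.COLOR_RGB2HSV); m=cv2.inRange(h,(4,130,50),(14,255,255)); m[:, :245]=0; m[:,300:]=0; m[:95]=0; m[165:]=0
    n,l,st_,_=cv2.connectedComponentsWithStats(m); k=1+np.argmax(st_[1:,4]); ys,xs=np.where(l==k)
    v0,v1=ys.min(),ys.max(); left=np.array([xs[ys==v].min() if (ys==v).any() else np.nan for v in range(v0,v1+1)])
    return v0,v1,left
E
python3 - <<'E'
from h import *
im=np.zeros((420,560,3),np.uint8); a=cv2.imread('pics/m9.png'); im[40:210,190:370]=cv2.resize(a,(180,170),interpolation=cv2.INTER_AREA)
print('m9',*corners(im[:,:,::-1].copy()))
st(); s=cams.camera('side'); np.save('s10.npy',s); print('now',*corners(s))
E
```

```text
m9 110 152 [288 287 284 277 273 270 269 262 262 262 262 262 263 263 263 263 263 263
 263 263 263 264 264 264 264 264 264 264 264 264 265 265 265 265 265 265
 265 265 266 265 265 266 266]
t 25.75 p [0.5547 0.0566 0.2199] y-yaw 0.002 z [-0.     0.005 -1.   ] f [-0.  -0.6 -3.7] gap 0.0162 grip 49.13659393787384 j [0.02 0.19 1.8  0.01 1.15 0.02]
now 117 128 [293 290 286 282 277 274 273 267 266 266 266 266]
```

```bash
cat >> h.py <<'E'
def fit(obs,zoff,lift=None):
    def pts(fx,fz,y0,l):
        dn=np.array([-np.sin(l),0,-np.cos(l)]); bk=np.array([np.cos(l),0,-np.sin(l)])
        C=np.array([fx,y0,fz])-.074*dn
        return [C+dn*a+zoff*bk+[0,.06,0] for a in(-.075,.075)]
    for y0 in (.055,.058):
        if lift is None: r=least_squares(lambda q:np.ravel([w2px('side',p) for p in pts(q[0],q[2],y0,q[1])]-obs),[.545,.2,.007])
        else: r=least_squares(lambda q:np.ravel([w2px('side',p) for p in pts(q[0],lift,y0,q[1])]-obs),[.545,.2])
        print(zoff,y0,'foot x, lean, foot z',np.round(r.x,4),np.round(r.fun,1))
E
python3 - <<'E'
from h import *
fit(np.array([[262.3,117.8],[266.2,153]]),.008,.007); fit(np.array([[262.3,117.8],[266.2,153]]),.008)
s=np.load('s10.npy'); h=cv2.cvtColor(s,cv2.COLOR_RGB2HSV)
for v in range(116,160,3): print(v,*[tuple(map(int,h[v,u])) for u in range(262,274)])
E
```

```text
0.008 0.055 foot x, lean, foot z [0.5587 0.1574] [ 0.  -0.   0.1 -0. ]
0.008 0.058 foot x, lean, foot z [0.5585 0.1518] [-0.8  0.4 -0.7  0.2]
0.008 0.055 foot x, lean, foot z [0.5596 0.1579 0.0058] [-0.  0.  0. -0.]
0.008 0.058 foot x, lean, foot z [0.5494 0.1467 0.0192] [ 0. -0. -0.  0.]
116 (16, 94, 73) (17, 90, 105) (17, 95, 107) (18, 96, 106) (16, 106, 108) (17, 97, 200) (17, 94, 209) (16, 96, 208) (14, 47, 120) (16, 79, 135) (17, 98, 208) (17, 100, 214)
119 (17, 98, 221) (18, 99, 220) (17, 100, 219) (17, 100, 219) (17, 98, 218) (17, 103, 216) (17, 99, 218) (18, 102, 215) (16, 66, 140) (17, 75, 146) (17, 99, 213) (17, 99, 219)
122 (17, 100, 216) (18, 103, 213) (17, 102, 212) (17, 102, 212) (17, 103, 216) (17, 101, 218) (17, 102, 219) (17, 82, 199) (16, 49, 167) (13, 24, 148) (15, 98, 183) (14, 128, 185)
125 (18, 104, 219) (16, 98, 219) (17, 101, 220) (15, 120, 179) (13, 165, 184) (13, 170, 191) (13, 169, 192) (13, 169, 196) (12, 94, 141) (12, 80, 131) (11, 108, 111) (12, 153, 118)
128 (17, 96, 209) (17, 94, 203) (17, 100, 205) (16, 110, 156) (14, 135, 91) (13, 129, 75) (14, 60, 5
[... 1100 characters left out ...]
44, 132)
149 (18, 94, 210) (18, 91, 211) (18, 93, 212) (17, 89, 212) (17, 89, 212) (16, 106, 156) (14, 141, 94) (13, 140, 89) (13, 161, 90) (13, 134, 78) (14, 103, 77) (20, 38, 122)
152 (18, 92, 208) (17, 90, 210) (18, 90, 206) (17, 92, 202) (18, 93, 197) (16, 95, 178) (14, 121, 101) (14, 156, 88) (13, 151, 91) (13, 135, 81) (13, 143, 64) (23, 48, 155)
155 (17, 91, 208) (17, 91, 208) (18, 92, 205) (16, 89, 206) (16, 93, 205) (18, 93, 204) (14, 117, 113) (14, 149, 91) (15, 151, 93) (15, 143, 80) (12, 137, 67) (18, 67, 155)
158 (17, 86, 211) (18, 85, 211) (17, 90, 210) (17, 91, 205) (17, 92, 206) (17, 90, 206) (15, 102, 160) (14, 138, 98) (13, 142, 90) (14, 154, 86) (13, 131, 68) (12, 151, 83)
```

```bash
cat >> h.py <<'E'
def edge(s):
    """silhouette left edge and bottom of the mirror (darker than the table)"""
    g=s.astype(float).sum(2)
    for u in (268,269,270,271): 
        c=g[140:172,u]; print(u,'bottom profile',c.astype(int)[8:])
    us=[]
    for v in range(112,166,4):
        r=g[v,255:273]; d=np.diff(r); k=d.argmin(); us.append((v,255+k+.5,int(d[k])))
    print(us)
E
python3 - <<'E'
from h import *
edge(np.load('s10.npy'))
E
```

```text
268 bottom profile [208 203 226 226 229 243 243 260 291 298 385 523 519 510 528 525 511 520
 521 539 532 531 524 522]
269 bottom profile [185 190 192 190 181 184 194 191 196 200 212 277 399 515 525 522 506 525
 531 545 537 532 520 515]
270 bottom profile [188 181 183 198 188 191 196 196 189 201 191 170 274 523 504 346 375 524
 532 542 534 526 522 517]
271 bottom profile [154 170 165 171 175 163 176 172 164 194 178 136 216 434 503 316 320 357
 382 536 539 536 520 537]
[(112, np.float64(270.5), -71), (116, np.float64(269.5), -184), (120, np.float64(269.5), -160), (124, np.float64(269.5), -134), (128, np.float64(265.5), -170), (132, np.float64(265.5), -296), (136, np.float64(266.5), -169), (140, np.float64(266.5), -207), (144, np.float64(266.5), -274), (148, np.float64(266.5), -163), (152, np.float64(267.5), -209), (156, np.float64(267.5), -232), (160, np.float64(269.5), -125), (164, np.float64(269.5), -131)]
```

```bash
python3 - <<'E'
from h import *
fit(np.array([[264.9,124.3],[268.2,159]]),.008)
fit(np.array([[264.9,124.3],[268.2,159]]),.008,.017)
E
```

```text
0.008 0.055 foot x, lean, foot z [0.5368 0.1457 0.0017] [-0.2  0.1  0.2 -0.1]
0.008 0.058 foot x, lean, foot z [0.5268 0.135  0.0152] [-0.1  0.1  0.1 -0.1]
0.008 0.055 foot x, lean, foot z [0.5257 0.1395] [ 0.9 -0.4  1.1 -0.4]
0.008 0.058 foot x, lean, foot z [0.5255 0.1343] [ 0.  -0.   0.2 -0.1]
```

Request:
jog_arm([
  [[0,0.004,0],[0,0,0],10],
  [[0,0.008,0],[0,0,0],10],
  [[0,0.01,0.002],[0,0,0],10],
  [[0,0.008,0.004],[0,0,0],10],
  [[0,0.003,0.005],[0,0,0],10],
  [[0,0,0.005],[0,0,0],10],
  [[0,0,0.004],[0,0,0],10],
  [[0,0,0.003],[0,0,0],10],
  [[0,0,0.003],[0,0,0],10],
  [[0,0,0.003],[0,0,0],10],
])

```text
time_s: 26.63
tool_pos: [0.5678, 0.0567, 0.2082]
eef_rot: [0.706, 0.708, 0.002, -0.002]
ft_force: [-0.9, -0.1, -2.2]
finger_gap: 0.0161
grip_force: 49.1
```

Request:
jog_arm([
  [[0,0,0.002],[0,0,0],10],
  [[0,0,0.002],[0,0,0],10],
  [[0,0,0.002],[0,0,0],10],
  [[0,0,0.002],[0,0,0],10],
  [[0,0,0.002],[0,0,0],10],
  [[0,0,0.002],[0,0,0],10],
  [[0,0,0.002],[0,0,0],10],
  [[0,0,0.002],[0,0,0],10],
  [[0,0,0],[0,0,0],10],
  [[0,0,0],[0,0,0],10],
])

```text
time_s: 27.47
tool_pos: [0.568, 0.0567, 0.2021]
eef_rot: [0.706, 0.708, 0.002, -0.002]
ft_force: [0.1, 0.3, -0.1]
finger_gap: 0.0162
grip_force: 49.5
```

```bash
python3 - <<'E'
from h import *
st(); s=cams.camera('side'); np.save('s11.npy',s); edge(s); st()
E
```

```text
t 27.47 p [0.568  0.0567 0.2021] y-yaw 0.002 z [-0.     0.005 -1.   ] f [ 0.1  0.3 -0.1] gap 0.0162 grip 49.54555481672287 j [0.02 0.23 1.79 0.01 1.12 0.02]
268 bottom profile [172 182 170 185 170 179 168 189 181 202 229 313 376 506 521 527 507 513
 524 537 533 533 525 516]
269 bottom profile [178 182 178 181 181 182 182 192 175 178 135 197 314 371 515 526 510 522
 529 546 536 520 513 518]
270 bottom profile [146 153 157 160 155 147 160 157 155 139 140 212 311 321 374 517 507 524
 530 541 531 525 521 522]
271 bottom profile [198 193 154 141 143 146 143 144 140 139 165 224 313 310 328 363 488 533
 532 532 526 527 515 534]
[(112, np.float64(269.5), -143), (116, np.float64(268.5), -93), (120, np.float64(269.5), -112), (124, np.float64(269.5), -138), (128, np.float64(269.5), -104), (132, np.float64(265.5), -232), (136, np.float64(265.5), -278), (140, np.float64(265.5), -216), (144, np.float64(265.5), -210), (148, np.float64(266.5), -164), (152, np.float64(266.5), -200), (156, np.float64(266.5), -279), (160, np.float64(267.5), -137), (164, np.float64(271.5), -143)]
t 27.52 p [0.5678 0.0567 0.2018] y-yaw 0.002 z [-0.001  0.005 -1.   ] f [0.8 0.2 2. ] gap 0.0161 grip 49.5406848192215 j [0.02 0.23 1.79 0.01 1.12 0.02]
```

Request:
jog_arm([
  [[0,0,0.0015],[0,0,0],10],
  [[0,0,0.0015],[0,0,0],10],
  [[0,0,0.0015],[0,0,0],10],
  [[0,0,0.0015],[0,0,0],10],
  [[0,0,0.0015],[0,0,0],10],
  [[0,0,0.0015],[0,0,0],10],
  [[0,0,0.0015],[0,0,0],10],
  [[0,0,0.0015],[0,0,0],10],
  [[0,0,0],[0,0,0],10],
  [[0,0,0],[0,0,0],10],
])

```text
time_s: 28.35
tool_pos: [0.5679, 0.0567, 0.197]
eef_rot: [0.706, 0.708, 0.002, -0.002]
ft_force: [-0.0, -0.5, -0.3]
finger_gap: 0.016
grip_force: 49.4
```

```bash
python3 - <<'E'
from h import *
st(); s=cams.camera('side'); np.save('s12.npy',s); edge(s); st()
E
```

```text
t 28.35 p [0.5679 0.0567 0.197 ] y-yaw 0.002 z [-0.     0.005 -1.   ] f [-0.  -0.5 -0.3] gap 0.016 grip 49.426950216293335 j [0.02 0.24 1.79 0.01 1.11 0.02]
268 bottom profile [175 164 176 166 181 182 191 176 176 198 220 289 369 506 517 519 508 516
 521 535 532 527 521 527]
269 bottom profile [161 164 174 164 167 170 174 174 172 182 162 207 312 383 520 522 508 523
 530 539 536 527 524 511]
270 bottom profile [151 141 158 146 149 150 160 163 173 152 142 222 309 328 342 374 510 525
 533 540 525 521 517 520]
271 bottom profile [136 132 115 130 130 125 147 132 128 135 138 217 321 315 323 316 339 396
 530 530 531 517 520 527]
[(112, np.float64(269.5), -247), (116, np.float64(268.5), -104), (120, np.float64(269.5), -78), (124, np.float64(270.5), -97), (128, np.float64(270.5), -181), (132, np.float64(265.5), -218), (136, np.float64(266.5), -169), (140, np.float64(266.5), -159), (144, np.float64(266.5), -224), (148, np.float64(266.5), -222), (152, np.float64(266.5), -207), (156, np.float64(266.5), -254), (160, np.float64(267.5), -148), (164, np.float64(270.5), -171)]
t 28.4 p [0.5679 0.0567 0.197 ] y-yaw 0.002 z [-0.     0.005 -1.   ] f [-1.   0.1  0.2] gap 0.0164 grip 49.417176246643066 j [0.02 0.24 1.79 0.01 1.11 0.02]
```

Request:
jog_arm([
  [[0,0,0.0015],[0,0,0],10],
  [[0,0,0.0015],[0,0,0],10],
  [[0,0,0.0015],[0,0,0],10],
  [[0,0,0.0015],[0,0,0],10],
  [[0,0,0.0015],[0,0,0],10],
  [[0,0,0.0015],[0,0,0],10],
  [[0,0,0.0015],[0,0,0],10],
  [[0,0,0.0015],[0,0,0],10],
  [[0,0,0.0015],[0,0,0],10],
  [[0,0,0],[0,0,0],10],
])

```text
time_s: 29.23
tool_pos: [0.5679, 0.0568, 0.1916]
eef_rot: [0.706, 0.708, 0.002, -0.002]
ft_force: [-0.5, -0.9, 0.4]
finger_gap: 0.0158
grip_force: 49.4
```

```bash
python3 - <<'E'
from h import *
st(); s=cams.camera('side'); np.save('s13.npy',s); edge(s); st()
g=s.astype(float).sum(2)
for v in (108,110,112,114,116,118,120,122,124): print(v,g[v,256:276].astype(int))
E
```

```text
t 29.23 p [0.5679 0.0568 0.1916] y-yaw 0.002 z [-0.     0.005 -1.   ] f [-0.5 -0.9  0.4] gap 0.0158 grip 49.42521572113037 j [0.02 0.25 1.8  0.01 1.1  0.02]
268 bottom profile [173 165 172 183 173 173 168 179 185 196 228 292 369 510 517 518 505 516
 516 543 530 527 521 524]
269 bottom profile [171 165 147 167 157 169 177 172 170 178 155 176 315 372 517 517 512 520
 531 539 526 527 519 510]
270 bottom profile [156 163 159 155 160 166 156 159 157 157 122 167 310 322 352 374 516 530
 528 531 531 525 510 519]
271 bottom profile [131 123 129 144 127 137 141 134 134 147 156 223 317 309 319 310 347 387
 532 534 519 520 515 525]
[(112, np.float64(270.5), -229), (116, np.float64(268.5), -100), (120, np.float64(269.5), -55), (124, np.float64(271.5), -89), (128, np.float64(262.5), -14), (132, np.float64(266.5), -140), (136, np.float64(266.5), -242), (140, np.float64(266.5), -258), (144, np.float64(266.5), -282), (148, np.float64(266.5), -279), (152, np.float64(266.5), -261), (156, np.float64(266.5), -264), (160, np.float64(267.5), -144), (164, np.float64(270.5), -169)]
t 29.28 p [0.5679 0.0568 
[... 214 characters left out ...]
461]
110 [251 242 246 245 240 231 240 233 218 229 218 229 229 230 298 525 321 336
 329 306]
112 [236 229 230 232 230 222 228 218 220 215 196 212 195 300 460 231 185 299
 309 187]
114 [212 215 207 208 211 210 182 190 195 181 185 178 181 455 420 280 258 253
 493 507]
116 [177 187 193 189 185 179 169 262 261 259 249 489 518 418 491 515 512 535
 537 532]
118 [249 266 267 265 499 525 527 540 533 538 525 522 527 522 490 433 518 526
 520 523]
120 [535 533 531 536 540 531 530 516 527 530 530 529 529 513 458 460 520 520
 520 512]
122 [526 536 530 529 523 527 515 509 519 508 514 525 521 533 386 459 512 533
 533 530]
124 [536 538 536 538 526 529 531 520 527 530 530 527 528 538 536 491 402 525
 531 518]
```

```bash
python3 - <<'E'
from h import *
for fx,l in((.544,.14),(.544,.2),(.544,.25),(.544,.3),(.552,.3)):
    dn=np.array([-np.sin(l),0,-np.cos(l)]); bk=np.array([np.cos(l),0,-np.sin(l)]);C=np.array([fx,.057,.007])-.074*dn
    print(fx,l,*[np.round(w2px('side',C+dn*a+b*bk+[0,.06,0]),1) for a,b in((-.075,.008),(.075,.008),(-.075,-.008),(.075,-.008))])
for f in('s11','s12','s13'):
    g=np.load(f+'.npy').astype(float).sum(2); print(f)
    for u in (266,267,268): print(u,g[118:140,u].astype(int))
E
```

```text
0.544 0.14 [263.4 121.8] [267.1 156.4] [265.  125.1] [268.6 159.7]
0.544 0.2 [262.6 120.2] [267.1 156.5] [264.1 123.2] [268.6 159.6]
0.544 0.25 [261.9 119. ] [267.1 156.6] [263.4 121.8] [268.5 159.5]
0.544 0.3 [261.2 117.9] [267.2 156.7] [262.7 120.4] [268.5 159.4]
0.552 0.3 [260.5 116. ] [266.4 154.9] [261.9 118.6] [267.8 157.5]
s11
266 [530 525 531 524 517 527 528 532 521 415 352 320 233 220 220 218 224 238
 251 246 238 253]
267 [529 529 526 524 521 528 531 536 517 368 369 365 281 171 168 184 177 187
 181 190 179 188]
268 [535 527 527 521 527 525 534 533 452 376 381 365 270 140 135 148 178 176
 170 180 164 175]
s12
266 [525 522 525 525 513 521 535 533 526 495 515 454 311 294 319 372 366 366
 362 375 364 359]
267 [531 524 521 523 524 532 535 532 530 489 509 375 347 326 233 198 190 198
 193 200 201 202]
268 [523 534 524 519 522 537 532 535 509 480 427 380 377 361 265 150 146 178
 173 175 173 171]
s13
266 [525 519 530 523 514 513 530 530 521 498 521 526 510 416 448 449 450 450
 448 451 452 512]
267 [522 523 529 530 525 527 527 533 518 488 524 509 432 352 308 226 218 221
 206 218 229 232]
268 [527 526 529 515 521 533 528 534 512 496 527 511 375 375 358 290 184 170
 167 171 177 182]
```

```bash
python3 - <<'E'
from h import *
for n,o in(('s11',[[264.6,127],[267,157.5]]),('s12',[[265.6,129.2],[267,157.5]]),('s13',[[266,130.6],[267.1,157.5]])): print(n); fit(np.array(o),.008,.007)
# refine: image strips
for f in('s11','s12','s13'):
    g=np.load(f+'.npy').astype(float).sum(2)
    for v in (154,156,157,158,159,160,161): print(f,v,g[v,263:276].astype(int))
E
```

```text
s11
0.008 0.055 foot x, lean, foot z [0.5393 0.0256] [ 1.6 -0.7  1.1 -0.4]
0.008 0.058 foot x, lean, foot z [0.539 0.023] [ 0.7 -0.3  0.2 -0.1]
s12
0.008 0.055 foot x, lean, foot z [ 0.5391 -0.0382] [ 1.5 -0.7  1.1 -0.4]
0.008 0.058 foot x, lean, foot z [ 0.5387 -0.0396] [ 0.7 -0.3  0.3 -0.1]
s13
0.008 0.055 foot x, lean, foot z [ 0.5388 -0.0738] [ 1.7 -0.7  1.  -0.4]
0.008 0.058 foot x, lean, foot z [ 0.5384 -0.0747] [ 0.8 -0.3  0.2 -0.1]
s11 154 [516 517 521 430 218 168 182 160 143 504 530 533 517]
s11 156 [502 506 509 517 238 181 175 155 140 309 290 162 136]
s11 157 [512 522 524 523 303 202 178 139 139 153 162 177 175]
s11 158 [526 525 515 515 386 229 135 140 165 175 197 219 259]
s11 159 [507 519 518 513 519 313 197 212 224 301 317 319 320]
s11 160 [514 520 518 520 513 376 314 311 313 312 318 319 316]
s11 161 [514 516 500 515 504 506 371 321 310 314 310 316 317]
s12 154 [511 520 515 511 239 191 174 160 147 376 509 508 517]
s12 156 [510 502 518 508 254 176 172 173 128 351 328 283 198]
s12 157 [511 523 527 531 308 198 182 152 135 126 146 162 193]
s12 158 [527 521 506 503 381 220 162 142 138 170 169 227 212]
s12 159 [509 516 514 520 520 289 207 222 217 307 311 312 313]
s12 160 [513 523 515 516 517 369 312 309 321 324 312 318 307]
s12 161 [510 515 513 507 518 506 383 328 315 315 316 316 313]
s13 154 [512 510 509 513 236 168 177 156 141 398 500 506 500]
s13 156 [502 509 507 512 248 185 170 157 134 348 440 332 286]
s13 157 [511 532 526 521 314 196 178 157 147 182 144 153 151]
s13 158 [520 520 508 509 394 228 155 122 156 185 186 220 220]
s13 159 [507 512 516 516 514 292 176 167 223 254 313 313 318]
s13 160 [520 518 516 522 513 369 315 310 317 319 322 313 317]
s13 161 [499 512 511 514 508 510 372 322 309 315 305 314 311]
```

Request:
jog_arm([
  [[0,0.0034,-0.0028],[0,0,0],10],
  [[0,0.0034,-0.0028],[0,0,0],10],
  [[0,0.0034,-0.0028],[0,0,0],10],
  [[0,0.0034,-0.0028],[0,0,0],10],
  [[0,0.0034,-0.0028],[0,0,0],10],
  [[0,0.0034,-0.0028],[0,0,0],10],
  [[0,0.0034,-0.0028],[0,0,0],10],
  [[0,0.0034,-0.0028],[0,0,0],10],
  [[0,0.0034,-0.0028],[0,0,0],10],
  [[0,0.0034,-0.0028],[0,0,0],10],
])

```text
time_s: 30.12
tool_pos: [0.5818, 0.0568, 0.2031]
eef_rot: [0.706, 0.708, 0.002, -0.002]
ft_force: [1.2, -0.3, -2.0]
finger_gap: 0.0159
grip_force: 49.3
```

```bash
cat >> h.py <<'E'
def look(name):
    s=cams.camera('side'); np.save(name+'.npy',s); g=s.astype(float).sum(2)
    # back-left edge: u by row (half-level crossing), top and bottom rows of the column just inside
    for u in (264,265,266,267,268):
        c=g[112:164,u]; print(u,c[:30].astype(int),'|',c[38:].astype(int))
    print('left',[(v,255+int(np.argmax(g[v,255:272]<400))) for v in range(120,160,4)])
E
python3 - <<'E'
from h import *
st(); look('s14'); st()
E
```

```text
t 30.12 p [0.5818 0.0568 0.2031] y-yaw 0.002 z [ 0.     0.005 -1.   ] f [ 1.2 -0.3 -2. ] gap 0.0159 grip 49.32377725839615 j [0.02 0.26 1.76 0.01 1.13 0.02]
264 [217 202 192 190 258 511 531 534 530 523 510 493 388 318 252 287 291 370
 365 363 396 449 453 517 533 516 525 519 508 486] | [525 508 511 488 515 508 506 518 516 510 521 514 501 507]
265 [203 201 178 171 265 524 525 525 526 518 494 403 374 349 311 200 189 207
 201 197 206 218 220 224 240 254 295 309 365 337] | [520 514 492 496 512 500 510 524 513 514 520 508 494 512]
266 [214 195 186 162 257 526 528 519 528 518 502 424 372 370 312 176 145 168
 181 188 178 176 184 188 198 192 197 192 197 199] | [300 356 347 359 369 417 449 522 508 508 513 511 510 515]
267 [208 188 187 258 492 515 523 529 530 514 489 381 377 360 288 147 116 153
 189 195 185 178 187 187 178 192 193 185 191 172] | [194 203 208 202 207 224 234 300 375 522 511 510 516 514]
268 [338 349 353 381 408 434 403 371 416 472 568 372 332 344 238 146 105 141
 155 162 155 170 155 171 166 175 187 186 186 179] | [183 183 178 183 193 192 202 191 209 301 376 505 518 523]
left [(120, 269), (124, 264), (128, 264), (132, 264), (136, 265), (140, 265), (144, 266), (148, 266), (152, 266), (156, 267)]
t 30.17 p [0.5823 0.0568 0.2035] y-yaw 0.002 z [ 0.001  0.005 -1.   ] f [ 1.4  0.2 -1.1] gap 0.0163 grip 49.37237173318863 j [0.02 0.26 1.76 0.01 1.13 0.02]
```

```bash
python3 - <<'E'
from h import *
fit(np.array([[263.8,123.4],[266.5,156.2]]),.008,.007)
E
```

```text
0.008 0.055 foot x, lean, foot z [0.5454 0.085 ] [ 0.9 -0.4  1.  -0.4]
0.008 0.058 foot x, lean, foot z [0.5451 0.0812] [ 0.  -0.   0.2 -0.1]
```

Request:
jog_arm([
  [[0,0,0],[0,0,0],10],
  [[0,0,0],[0,0,0],10],
  [[0,0,0],[0,0,0],10],
  [[0,0,0],[0,0,0],10],
  [[0,0,0],[0,0,0],10],
  [[0,0,0],[0,0,0],10],
  [[0,0,0],[0,0,0],10],
  [[0,0,0],[0,0,0],10],
  [[0,0,0],[0,0,0],10],
  [[0,0,0],[0,0,0],10],
])

```text
time_s: 31.0
tool_pos: [0.5819, 0.0567, 0.2033]
eef_rot: [0.706, 0.708, 0.002, -0.002]
ft_force: [0.7, 0.3, 2.8]
finger_gap: 0.0163
grip_force: 49.7
```

```bash
python3 - <<'E'
from h import *
st(); look('s15'); st()
# gyroscopic view of the gripped bail: any yellow/leg pixels?
E
```

```text
t 31.0 p [0.5819 0.0567 0.2033] y-yaw 0.002 z [ 0.001  0.005 -1.   ] f [0.7 0.3 2.8] gap 0.0163 grip 49.654686748981476 j [0.02 0.26 1.76 0.01 1.13 0.02]
264 [222 198 188 177 269 517 531 531 530 523 494 399 385 319 252 293 282 312
 370 370 375 452 450 522 524 519 528 518 507 485] | [528 508 508 499 521 498 510 515 516 512 515 514 501 508]
265 [205 200 184 175 273 515 532 534 534 532 491 424 373 358 295 182 190 202
 207 202 217 223 208 246 235 253 292 300 306 336] | [517 508 502 496 508 506 515 521 513 521 517 500 500 508]
266 [208 187 183 173 261 523 522 524 522 520 496 375 367 367 284 165 149 167
 175 185 175 181 187 190 190 197 197 189 197 194] | [306 358 339 347 368 433 439 518 505 515 512 508 505 509]
267 [204 192 186 260 494 519 524 525 518 520 490 372 376 347 226 134 117 167
 179 191 186 187 181 187 185 192 188 181 191 184] | [199 211 207 197 212 218 237 300 377 520 504 500 511 517]
268 [335 338 353 373 397 431 423 405 426 403 409 321 328 329 220 141 127 151
 156 152 160 163 151 148 178 172 188 177 194 181] | [185 179 197 186 187 192 188 198 217 305 363 505 516 527]
left [(120, 269), (124, 264), (128, 264), (132, 264), (136, 265), (140, 265), (144, 266), (148, 266), (152, 266), (156, 267)]
t 31.05 p [0.5818 0.0568 0.2032] y-yaw 0.002 z [ 0.     0.005 -1.   ] f [-0.1  1.   1.8] gap 0.0157 grip 49.65003937482834 j [0.02 0.26 1.76 0.01 1.13 0.02]
```

Request:
jog_arm([
  [[0,0,-0.0015],[0,0,0],10],
  [[0,0,-0.0015],[0,0,0],10],
  [[0,0,-0.0015],[0,0,0],10],
  [[0,0,-0.0015],[0,0,0],10],
  [[0,0,0],[0,0,0],10],
  [[0,0,0],[0,0,0],10],
  [[0,0,0],[0,0,0],10],
  [[0,0,0],[0,0,0],10],
  [[0,0,0],[0,0,0],10],
  [[0,0,0],[0,0,0],10],
])

```text
time_s: 31.88
tool_pos: [0.5816, 0.0567, 0.2053]
eef_rot: [0.706, 0.708, 0.002, -0.002]
ft_force: [-0.7, 0.6, -1.6]
finger_gap: 0.0158
grip_force: 49.3
```

```bash
python3 - <<'E'
from h import *
st(); look('s16'); st()
E
```

```text
t 31.88 p [0.5816 0.0567 0.2053] y-yaw 0.002 z [-0.     0.005 -1.   ] f [-0.7  0.6 -1.6] gap 0.0158 grip 49.26108241081238 j [0.02 0.26 1.76 0.01 1.13 0.02]
264 [212 203 189 181 268 514 532 527 527 503 384 344 339 220 205 217 219 249
 248 264 303 318 363 374 374 446 455 524 511 485] | [531 504 507 501 512 501 507 521 516 515 521 515 505 512]
265 [215 206 190 161 267 525 531 529 512 443 379 353 331 211 153 163 178 193
 187 188 200 198 203 201 207 218 230 239 254 272] | [521 512 489 510 517 500 509 521 505 518 521 510 496 515]
266 [207 191 179 158 266 522 525 527 513 392 370 387 326 184 121 141 172 196
 198 179 189 192 187 188 194 174 191 188 191 202] | [249 307 350 357 352 365 456 518 511 512 512 515 515 514]
267 [198 193 185 256 487 524 520 537 544 417 392 380 298 149 100 130 153 151
 169 167 188 184 189 186 205 185 207 185 173 186] | [199 190 212 218 218 213 237 311 369 510 510 507 515 516]
268 [293 272 276 290 314 329 345 414 445 302 455 328 269 189 173 131 131 148
 135 141 145 153 176 165 170 161 159 163 170 174] | [193 188 190 195 186 177 187 196 239 337 372 507 512 521]
left [(120, 255), (124, 263), (128, 264), (132, 264), (136, 264), (140, 265), (144, 265), (148, 266), (152, 266), (156, 267)]
t 31.93 p [0.5816 0.0567 0.2053] y-yaw 0.002 z [-0.     0.005 -1.   ] f [ 0.3 -0.7 -3. ] gap 0.0162 grip 49.256765842437744 j [0.02 0.26 1.76 0.01 1.13 0.02]
```

Request:
jog_arm([
  [[0,-0.004,0.0005],[0,0,0],10],
  [[0,-0.004,0.0005],[0,0,0],10],
  [[0,-0.004,0.001],[0,0,0],10],
  [[0,-0.004,0.002],[0,0,0],10],
  [[0,-0.004,0.002],[0,0,0],10],
  [[0,-0.003,0.002],[0,0,0],10],
  [[0,-0.003,0.002],[0,0,0],10],
  [[0,-0.003,0.002],[0,0,0],10],
  [[0,-0.003,0.002],[0,0,0],10],
  [[0,-0.003,0.002],[0,0,0],10],
])

```text
time_s: 32.77
tool_pos: [0.567, 0.0567, 0.1984]
eef_rot: [0.706, 0.708, 0.001, -0.002]
ft_force: [-0.0, 0.4, 0.3]
finger_gap: 0.0155
grip_force: 49.5
```

```bash
python3 - <<'E'
from h import *
st(); look('s17'); st()
E
```

```text
t 32.77 p [0.567  0.0567 0.1984] y-yaw 0.002 z [-0.001  0.005 -1.   ] f [-0.   0.4  0.3] gap 0.0155 grip 49.51304912567139 j [0.02 0.24 1.79 0.01 1.11 0.02]
264 [220 202 190 179 272 518 535 531 526 531 518 523 527 533 544 512 495 520
 525 534 537 535 516 530 524 521 538 523 516 496] | [524 510 513 507 513 507 509 523 523 521 524 512 505 510]
265 [215 200 184 186 269 527 536 530 534 523 508 526 526 529 533 514 516 529
 530 527 532 534 528 523 528 525 520 520 504 482] | [521 513 496 508 513 504 513 517 509 516 517 509 495 502]
266 [211 199 187 156 259 536 531 530 532 520 514 530 523 530 533 493 498 382
 316 298 302 302 299 322 368 366 367 360 362 343] | [443 435 409 453 511 500 510 527 502 511 524 516 511 506]
267 [206 193 170 248 495 522 535 521 537 526 518 529 532 540 524 485 418 377
 353 323 213 184 176 194 207 205 195 200 201 199] | [217 213 218 212 235 239 245 306 387 519 513 510 512 522]
268 [206 184 169 262 510 520 522 521 529 521 527 535 531 532 518 488 420 377
 373 345 222 165 156 162 177 170 167 174 174 182] | [168 182 183 177 186 190 190 190 226 316 372 510 515 522]
left [(120, 255), (124, 255), (128, 269), (132, 266), (136, 266), (140, 266), (144, 266), (148, 267), (152, 267), (156, 267)]
t 32.82 p [0.5667 0.0567 0.1982] y-yaw 0.002 z [-0.002  0.005 -1.   ] f [-0.9  0.8  0.4] gap 0.0163 grip 49.479765594005585 j [0.02 0.24 1.8  0.01 1.11 0.02]
```

Request:
jog_arm([
  [[0,0.0067,-0.0004],[0,0,0],10],
  [[0,0.0067,-0.0004],[0,0,0],10],
  [[0,0.0067,-0.0004],[0,0,0],10],
  [[0,0.0067,-0.0004],[0,0,0],10],
  [[0,0.0067,-0.0004],[0,0,0],10],
  [[0,0.0067,-0.0004],[0,0,0],10],
  [[0,0.0067,-0.0004],[0,0,0],10],
  [[0,0.0073,0.0013],[0,0,0],10],
  [[0,0.0073,0.0013],[0,0,0],10],
  [[0,0.0073,0.0013],[0,0,0],10],
])

```text
time_s: 33.65
tool_pos: [0.5956, 0.0568, 0.1986]
eef_rot: [0.706, 0.708, 0.002, -0.002]
ft_force: [-0.1, -0.4, -1.0]
finger_gap: 0.0159
grip_force: 49.4
```

Request:
jog_arm([
  [[0,0.0073,0.0013],[0,0,0],10],
  [[0,0.0073,0.0013],[0,0,0],10],
  [[0,0.0073,0.0013],[0,0,0],10],
  [[0,0.0073,0.0013],[0,0,0],10],
  [[0,0.006,0.0021],[0,0,0],10],
  [[0,0.006,0.0021],[0,0,0],10],
  [[0,0,0],[0,0,0],10],
  [[0,0,0],[0,0,0],10],
  [[0,0,0],[0,0,0],10],
  [[0,0,0],[0,0,0],10],
])

```text
time_s: 34.48
tool_pos: [0.6118, 0.0568, 0.1951]
eef_rot: [0.706, 0.708, 0.002, -0.002]
ft_force: [0.4, -0.5, 1.0]
finger_gap: 0.0161
grip_force: 49.5
```

```bash
python3 - <<'E'
from h import *
st(); look('s18'); st()
E
```

```text
t 34.48 p [0.6118 0.0568 0.1951] y-yaw 0.002 z [ 0.001  0.005 -1.   ] f [ 0.4 -0.5  1. ] gap 0.0161 grip 49.48246747255325 j [0.02 0.32 1.69 0.01 1.13 0.01]
264 [211 206 179 182 256 510 512 425 363 334 263 135 137 185 187 179 173 192
 211 210 216 209 226 245 256 300 301 361 366 407] | [515 501 504 497 507 492 494 510 516 514 510 506 495 509]
265 [205 197 184 167 259 501 437 387 369 343 180 102 125 201 203 197 182 190
 198 182 188 198 190 179 194 205 199 204 206 217] | [507 509 488 493 504 492 499 516 503 509 521 501 484 492]
266 [396 398 401 370 246 471 348 314 341 314 162 142 126 151 162 153 168 173
 199 182 191 191 198 194 196 200 186 189 177 176] | [246 237 266 300 353 360 434 514 501 504 502 501 495 511]
267 [230 253 395 407 424 538 289 292 369 305 191 233 142 165 140 146 148 144
 141 151 157 152 174 158 149 179 190 182 189 180] | [189 194 196 204 214 213 248 352 330 510 510 500 503 507]
268 [193 185 201 267 497 469 297 284 253 261 194 170 231 390 402 384 294 237
 278 230 179 152 137 139 146 145 150 153 158 162] | [203 203 194 201 202 193 203 193 236 335 365 501 514 513]
left [(120, 262), (124, 262), (128, 263), (132, 263), (136, 264), (140, 264), (144, 265), (148, 265), (152, 266), (156, 267)]
t 34.53 p [0.6118 0.0568 0.1951] y-yaw 0.002 z [ 0.     0.005 -1.   ] f [ 1.1 -0.7  1.2] gap 0.0161 grip 49.48869735002518 j [0.02 0.32 1.69 0.01 1.13 0.01]
```

Request:
jog_arm([
  [[0,0.0055,0.0023],[0,0,0],10],
  [[0,0.0055,0.0023],[0,0,0],10],
  [[0,0.0055,0.0023],[0,0,0],10],
  [[0,0.005,0.0022],[0,0,0],10],
  [[0,0.005,0.0022],[0,0,0],10],
  [[0,0,0],[0,0,0],10],
  [[0,0,0],[0,0,0],10],
  [[0,0,0],[0,0,0],10],
  [[0,0,0],[0,0,0],10],
  [[0,0,0],[0,0,0],10],
])

```text
time_s: 35.37
tool_pos: [0.6222, 0.0569, 0.1903]
eef_rot: [0.706, 0.708, 0.002, -0.002]
ft_force: [2.0, -0.4, 1.9]
finger_gap: 0.0158
grip_force: 49.6
```

```bash
python3 - <<'E'
from h import *
st(); look('s19'); st()
E
```

```text
t 35.37 p [0.6222 0.0569 0.1903] y-yaw 0.002 z [-0.     0.005 -1.   ] f [ 2.  -0.4  1.9] gap 0.0158 grip 49.60773825645447 j [0.02 0.35 1.67 0.01 1.13 0.01]
264 [212 205 178 180 258 495 406 350 348 190 120 133 196 183 190 187 191 194
 196 200 204 214 206 215 218 244 240 305 347 329] | [516 493 497 485 503 490 493 518 505 508 505 501 494 496]
265 [387 191 179 259 469 370 348 371 328 153 106 123 181 196 196 190 200 204
 191 198 192 198 188 188 184 187 200 195 206 202] | [443 496 485 497 504 486 499 510 505 507 510 491 492 495]
266 [416 442 422 475 446 300 291 288 297 187 178 144 143 142 149 156 169 174
 168 176 164 200 197 207 202 190 185 181 189 184] | [230 235 229 298 340 356 424 515 494 502 510 498 503 500]
267 [229 224 220 292 455 275 256 259 265 205 189 176 263 272 271 192 140 140
 134 127 139 147 181 161 162 159 150 169 182 204] | [194 197 198 204 232 208 255 355 335 498 509 500 496 510]
268 [192 176 167 256 481 408 367 332 209 179 198 307 446 445 445 436 406 381
 300 283 234 231 184 132 151 149 143 141 147 151] | [201 204 197 198 210 192 185 189 231 331 364 493 511 519]
left [(120, 261), (124, 262), (128, 262), (132, 263), (136, 264), (140, 264), (144, 265), (148, 265), (152, 266), (156, 267)]
t 35.42 p [0.6222 0.0569 0.1903] y-yaw 0.002 z [-0.     0.005 -1.   ] f [2.  0.2 1.6] gap 0.0158 grip 49.60567831993103 j [0.02 0.35 1.67 0.01 1.13 0.01]
```

Request:
jog_arm([
  [[0,0.004,0.0016],[0,0,0],10],
  [[0,0.004,0.0016],[0,0,0],10],
  [[0,0.004,0.0016],[0,0,0],10],
  [[0,0.004,0.0016],[0,0,0],10],
  [[0,0,0],[0,0,0],10],
  [[0,0,0],[0,0,0],10],
  [[0,0,0],[0,0,0],10],
  [[0,0,0],[0,0,0],10],
  [[0,0,0],[0,0,0],10],
  [[0,0,0],[0,0,0],10],
])

```text
time_s: 36.25
tool_pos: [0.6281, 0.0569, 0.1873]
eef_rot: [0.706, 0.708, 0.001, -0.002]
ft_force: [-0.7, -0.1, -2.0]
finger_gap: 0.0162
grip_force: 49.3
```

```bash
python3 - <<'E'
from h import *
st(); look('s20'); st()
E
```

```text
t 36.25 p [0.6281 0.0569 0.1873] y-yaw 0.002 z [-0.001  0.005 -1.   ] f [-0.7 -0.1 -2. ] gap 0.0162 grip 49.277839958667755 j [0.02 0.36 1.66 0.01 1.13 0.01]
264 [210 203 188 245 457 411 352 341 227 121 121 178 187 197 200 187 189 192
 192 193 196 211 224 207 209 223 241 255 300 330] | [513 504 495 485 500 490 494 507 507 507 514 502 489 501]
265 [475 393 183 228 392 318 318 344 204 138 125 164 168 187 173 199 193 190
 197 199 199 197 199 199 202 187 177 193 201 202] | [437 506 478 498 497 491 497 505 503 500 511 501 488 494]
266 [288 431 454 549 340 337 326 331 189 184 114 143 150 138 137 145 188 166
 172 179 175 179 200 201 197 179 193 187 188 198] | [224 245 242 296 347 340 380 515 498 500 500 497 493 504]
267 [207 230 229 291 380 256 313 303 186 147 244 484 492 486 275 269 200 163
 147 136 136 138 144 181 162 162 171 170 174 191] | [194 201 195 210 215 212 244 351 360 503 500 494 495 510]
268 [189 183 158 238 449 361 313 258 192 188 298 653 659 636 431 448 439 447
 431 389 345 224 233 189 157 145 141 141 150 152] | [205 196 192 208 194 203 189 174 209 365 493 498 499 509]
left [(120, 261), (124, 262), (128, 262), (132, 263), (136, 263), (140, 264), (144, 265), (148, 265), (152, 266), (156, 266)]
t 36.3 p [0.6282 0.0569 0.1874] y-yaw 0.002 z [-0.001  0.005 -1.   ] f [-0.5 -0.4 -1.8] gap 0.0162 grip 49.27839249372482 j [0.02 0.36 1.66 0.01 1.13 0.01]
```

Request:
jog_arm([
  [[0,-0.001,0.0015],[0,0,0],10],
  [[0,-0.0015,0.0015],[0,0,0],10],
  [[0,-0.0015,0.0015],[0,0,0],10],
  [[0,-0.001,0.001],[0,0,0],10],
  [[0,0,0],[0,0,0],10],
  [[0,0,0],[0,0,0],10],
  [[0,0,0],[0,0,0],10],
  [[0,0,0],[0,0,0],10],
  [[0,0,0],[0,0,0],10],
  [[0,0,0],[0,0,0],10],
])

```text
time_s: 37.13
tool_pos: [0.6267, 0.0569, 0.1855]
eef_rot: [0.706, 0.708, 0.002, -0.002]
ft_force: [0.7, -0.9, 0.9]
finger_gap: 0.0157
grip_force: 49.6
```

```bash
python3 - <<'E'
from h import *
st(); look('s21'); st()
E
```

```text
t 37.13 p [0.6267 0.0569 0.1855] y-yaw 0.002 z [-0.     0.005 -1.   ] f [ 0.7 -0.9  0.9] gap 0.0157 grip 49.56574648618698 j [0.02 0.36 1.66 0.01 1.12 0.01]
264 [214 196 182 169 252 494 393 344 334 179 122 144 202 191 193 192 189 193
 194 203 212 220 205 213 218 237 239 302 346 334] | [518 496 497 485 501 494 492 505 503 497 505 500 484 490]
265 [412 196 177 164 220 390 346 373 342 170 108 116 171 199 199 188 192 197
 207 191 194 202 193 194 193 194 188 190 197 194] | [443 503 487 493 497 484 495 510 497 501 510 499 490 488]
266 [440 487 461 461 390 295 298 319 315 184 133 138 146 144 158 154 164 166
 155 183 199 196 192 196 188 182 184 185 191 189] | [222 235 238 302 346 338 372 508 491 509 507 498 500 507]
267 [235 239 224 286 472 282 234 269 275 204 213 161 265 268 214 188 139 145
 136 138 140 150 170 149 169 165 165 168 187 189] | [195 199 199 206 219 216 241 363 360 502 505 496 504 505]
268 [201 169 168 255 503 485 359 235 209 188 197 261 438 430 390 391 390 377
 299 249 241 223 178 150 137 152 137 134 136 158] | [200 199 208 197 210 205 185 184 226 363 501 499 508 512]
left [(120, 261), (124, 262), (128, 263), (132, 263), (136, 264), (140, 264), (144, 265), (148, 265), (152, 266), (156, 266)]
t 37.18 p [0.6266 0.0569 0.1855] y-yaw 0.002 z [-0.     0.005 -1.   ] f [2.  0.4 1.3] gap 0.0162 grip 49.566450119018555 j [0.02 0.36 1.66 0.01 1.12 0.01]
```

Request:
jog_arm([
  [[0,0.0012,-0.001],[0,0,0],10],
  [[0,0.0012,-0.001],[0,0,0],10],
  [[0,0.0012,-0.001],[0,0,0],10],
  [[0,0,0],[0,0,0],10],
  [[0,0,0],[0,0,0],10],
  [[0,0,0],[0,0,0],10],
  [[0,0,0],[0,0,0],10],
  [[0,0,0],[0,0,0],10],
  [[0,0,0],[0,0,0],10],
  [[0,0,0],[0,0,0],10],
])

```text
time_s: 38.02
tool_pos: [0.6281, 0.0569, 0.1868]
eef_rot: [0.706, 0.708, 0.002, -0.002]
ft_force: [1.0, -0.9, -0.6]
finger_gap: 0.016
grip_force: 49.4
```

```bash
python3 - <<'E'
from h import *
for _ in range(4): st(); cams.camera('side')
look('s22')
E
```

```text
t 38.02 p [0.6281 0.0569 0.1868] y-yaw 0.002 z [ 0.     0.005 -1.   ] f [ 1.  -0.9 -0.6] gap 0.016 grip 49.39519822597504 j [0.02 0.36 1.66 0.01 1.12 0.01]
t 38.07 p [0.6281 0.0569 0.1868] y-yaw 0.002 z [ 0.     0.005 -1.   ] f [0.8 0.3 0. ] gap 0.0158 grip 49.39529746770859 j [0.02 0.36 1.66 0.01 1.12 0.01]
t 38.12 p [0.6282 0.0569 0.1868] y-yaw 0.002 z [ 0.     0.005 -1.   ] f [-0.4 -0.2 -0.9] gap 0.0156 grip 49.39599573612213 j [0.02 0.36 1.66 0.01 1.12 0.01]
t 38.17 p [0.6282 0.0569 0.1868] y-yaw 0.002 z [ 0.     0.005 -1.   ] f [-0.2  0.2 -1. ] gap 0.016 grip 49.396370351314545 j [0.02 0.36 1.66 0.01 1.12 0.01]
264 [206 193 185 159 220 386 348 303 290 136 116 154 206 177 190 192 189 197
 193 201 201 214 222 215 225 216 234 235 292 339] | [515 492 487 484 498 491 490 506 510 507 511 494 492 497]
265 [433 387 176 253 482 397 316 335 261 135 108 152 168 179 191 198 187 189
 198 203 200 195 207 201 199 179 184 190 195 203] | [434 502 476 492 497 484 500 510 501 503 500 498 481 503]
266 [289 439 475 561 358 305 388 348 214 188 161 141 128 144 137 146 177 159
 173 168 191 175 200 195 200 191 178 185 186 192] | [231 241 229 294 355 338 373 516 498 504 513 489 497 496]
267 [199 228 234 293 411 275 380 324 193 156 187 385 448 264 264 266 202 156
 145 139 152 134 156 167 156 180 166 167 155 192] | [185 191 199 205 224 210 245 361 360 506 502 491 501 507]
268 [205 177 168 238 423 422 335 276 210 234 293 623 538 444 443 445 448 435
 410 313 342 227 238 219 153 158 131 136 147 156] | [210 209 208 195 206 199 196 187 216 365 497 495 503 507]
left [(120, 261), (124, 262), (128, 262), (132, 263), (136, 264), (140, 264), (144, 265), (148, 265), (152, 266), (156, 266)]
```

Request:
jog_arm([
  [[0,0,0],[0,0,0],20],
  [[0,0,0],[0,0,0],22],
  [[0,0,0],[0,0,0],24],
  [[0,0,0],[0,0,0],27],
  [[0,0,0],[0,0,0],30],
  [[0,0,0],[0,0,0],34],
  [[0,0,0],[0,0,0],38],
  [[0,0,0],[0,0,0],44],
  [[0,0,0],[0,0,0],50],
  [[0,0,0],[0,0,0],50],
], force=20)

```text
time_s: 39.1
tool_pos: [0.6281, 0.0569, 0.1868]
eef_rot: [0.706, 0.708, 0.002, -0.002]
ft_force: [-0.3, -0.6, 0.6]
finger_gap: 0.0429
grip_force: 0.0
```

```bash
python3 - <<'E'
from h import *
st(); look('s23')
E
```

```text
t 39.1 p [0.6281 0.0569 0.1868] y-yaw 0.002 z [ 0.     0.005 -1.   ] f [-0.3 -0.6  0.6] gap 0.0429 grip 0.0 j [0.02 0.36 1.66 0.01 1.12 0.01]
264 [217 195 185 250 445 410 356 349 185 123 119 181 195 194 203 196 191 202
 191 189 200 212 229 212 210 220 236 243 286 335] | [509 506 494 488 502 494 493 513 503 498 503 505 487 499]
265 [472 396 186 217 364 318 317 350 202 136 113 162 166 141 180 196 200 197
 191 206 202 196 199 200 181 196 183 194 200 213] | [432 499 489 496 496 491 500 515 502 502 506 501 496 502]
266 [299 421 416 552 323 294 328 333 205 190 129 148 138 128 141 148 157 156
 172 166 163 176 207 205 199 181 183 189 190 204] | [230 236 238 303 344 341 376 513 494 506 508 497 496 502]
267 [199 222 214 286 382 266 261 301 206 240 295 638 615 469 257 275 204 188
 151 144 138 150 158 159 160 166 159 156 178 196] | [191 198 212 207 218 211 247 356 357 511 500 498 501 499]
268 [187 184 168 242 457 367 333 244 197 170 317 660 655 623 450 445 444 438
 434 424 328 225 229 213 196 156 151 138 138 143] | [199 203 209 205 207 203 186 179 230 366 499 498 505 511]
left [(120, 261), (124, 262), (128, 262), (132, 263), (136, 263), (140, 264), (144, 265), (148, 265), (152, 266), (156, 266)]
```

Released and standing on the leg. Rise and clear the view.

Request:
jog_arm([
  [[0,0,-0.005],[0,0,0],50],
  [[0,0,-0.01],[0,0,0],50],
  [[0,0,-0.02],[0,0,0],50],
  [[0,0,-0.03],[0,0,0],50],
  [[0,0,-0.04],[0,0,0],50],
  [[0,0,-0.04],[0,0,0],50],
  [[0,0,-0.04],[0,0,0],50],
  [[0,0,-0.04],[0,0,0],50],
  [[0,0,-0.04],[0,0,0],50],
  [[0,0,-0.03],[0,0,0],50],
])

```text
time_s: 39.98
tool_pos: [0.629, 0.0563, 0.3082]
eef_rot: [0.706, 0.708, 0.003, -0.001]
ft_force: [0.3, -0.7, 0.6]
finger_gap: 0.0427
grip_force: 0.0
```

Request:
jog_arm([
  [[0.05,0,0],[0,0,0],50],
  [[0.08,0,0],[0,0,0],50],
  [[0.08,0,0],[0,0,0],50],
  [[0.08,0,0],[0,0,0],50],
  [[0.08,0,0],[0,0,0],50],
  [[0.08,0,0],[0,0,0],50],
  [[0.08,0,0],[0,0,0],50],
  [[0.08,0,0],[0,0,0],50],
  [[0.08,0,0],[0,0,0],50],
  [[0.05,0,0],[0,0,0],50],
])

```text
time_s: 40.82
tool_pos: [0.627, 0.3558, 0.3073]
eef_rot: [0.706, 0.709, 0.003, -0.002]
ft_force: [-0.3, -0.8, -0.2]
finger_gap: 0.0426
grip_force: 0.0
```

```bash
python3 - <<'E'
from h import *
st(); s=cams.camera('top'); np.save('t24.npy',s); q=cams.camera('side'); np.save('s24.npy',q)
a=cv2.resize(s[130:250,210:390,::-1],None,fx=4,fy=4,interpolation=2)
cv2.imwrite('pics/final_t.png',a)
# orange frame mask in top
for nm,im in(('top',s),('side',q)):
    h=cv2.cvtColor(im,cv2.COLOR_RGB2HSV); m=cv2.inRange(h,(4,130,50),(14,255,255))
    n,l,sx,c=cv2.connectedComponentsWithStats(m)
    for k in range(1,n):
        if sx[k,4]>30: print(nm,sx[k],np.round(c[k],1))
# pot moved? compare top pot area with start
t0=cv2.imread('pics/top0.png')[:,:,::-1]
d=np.abs(t0.astype(int)-s.astype(int)).sum(2)
print('pot region diff',d[208:238,268:300].mean(), 'jars',d[222:255,322:390].mean(),'stamp',d[212:232,114:134].mean(),'brush',d[232:252,392:470].mean())
for fx in(.54,.545):
    l=.3; dn=np.array([-np.sin(l),0,-np.cos(l)]); bk=np.array([np.cos(l),0,-np.sin(l)]);C=np.array([fx,.0575,.007])-.074*dn
    for n in('top','side'): print(fx,n,*[np.round(w2px(n,C+dn*a+b*bk+[0,y,0]),1) for a,b,y in((-.075,.008,.06),(-.075,.008,-.06),(.075,-.008,.06),(.075,-.008,-.06))])
E
```

```text
t 40.82 p [0.627  0.3558 0.3073] y-yaw 0.004 z [ 0.001  0.007 -1.   ] f [-0.3 -0.8 -0.2] gap 0.0426 grip 0.0 j [0.45 0.44 1.3  0.01 1.4  0.45]
top [ 0 27 11 18 59] [ 4.9 35.9]
top [11 59 13 10 44] [17.6 64.2]
top [56 59 11  7 31] [60.9 61.8]
top [258 150  54   9 363] [284.2 153.7]
top [259 158   5  29 105] [260.8 171.2]
top [296 159  15  29 100] [305.8 173.5]
top [263 187  32   1  32] [278.5 187. ]
top [ 60 206  14  15  98] [ 66.6 214.7]
top [325 227  24  24 253] [336.3 238.6]
side [   0   25  145   79 2682] [68.4 58.9]
side [172  33  47  31 418] [191.7  50.1]
side [108  51  50  27 387] [130.6  65.9]
side [ 0 71 23 18 88] [10.  78.9]
side [73 81 18  7 32] [82.  83.6]
side [ 69  88  49  21 271] [94.5 98. ]
side [ 40 100  38  19 155] [ 55.1 108.4]
side [ 91 118  11  10  41] [ 96.9 121.6]
side [ 58 120  31  15 123] [ 73.9 127.4]
side [328 157  17  16 167] [335.9 164.5]
side [122 202  24  22 284] [132.8 212.1]
side [147 210  19  24 322] [155.6 221.9]
pot region diff 32.646875 jars 33.181372549019606 stamp 107.82 brush 39.896794871794874
0.54 top [257.2 149. ] [311.1 149.9] [258.3 189.2] [306.4 190. ]
0.54 side [261.5 118.9] [297.9 109.4] [268.8 160.4] [303.1 150.9]
0.545 top [257.2 146.9] [311.1 147.8] [258.4 187.3] [306.4 188.1]
0.545 side [261.  117.7] [297.3 108.2] [268.3 159.2] [302.6 149.7]
```

```bash
python3 - <<'E'
from h import *
t0=cv2.imread('pics/top0.png'); s=np.ascontiguousarray(np.load('t24.npy')[:,:,::-1])
for n,(a,b,c,d) in dict(pot=(266,200,302,236),red=(324,226,350,252)).items():
    r=cv2.matchTemplate(s[b-10:d+10,a-10:c+10],t0[b:d,a:c],cv2.TM_CCOEFF_NORMED); print(n,cv2.minMaxLoc(r)[1::2])
print(ctrl.hand_in())
E
```

```text
pot (0.9948960542678833, (10, 10))
red (0.9947301149368286, (10, 10))
the job is handed in; nothing more can be done
None
```

The job is handed in at about 41 s: the leg was folded out to its stop, and the mirror stands on its feet and leg about 9 cm behind the pot, glass towards it and centred to within about 2 mm. The pot and red-lidded jar had not moved in the top image; I did not confirm the stamp, brush or dark-lidded jar. My first placing dragged the feet and a second tipped the mirror forward, so it took a few corrections, and one push reached about 6 N.

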